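# Lay the bracket down in the countersinking jig

## Robot

A 7-joint arm with a two-finger parallel gripper is mounted at the origin on the work surface; the furniture and walls round the work are solid. World frame = base frame: x ahead of the robot, y to its left, z up, the work surface at z = 0. Lengths are in m, angles in rad, forces in N, time in s.
With the tool pointing down it reaches from about 0.4 to 0.85 m from the base axis. Payload 10.4 kg.
Tool frame: the origin (TCP) lies between the finger pads; the fingertips stand robot.tip_extent ahead of it and the grasp point (between the pads) is the TCP (robot.tip_extent is the distance from the TCP to the fingertips, in m); z points along the fingers, x is the direction in which the jaws open and shut, and the axes are right-handed (so a half turn about z gives the same grasp; the last joint's range is limited). The gripper opens to 85 mm and grips with 20 to 120 N. Pads are 22 mm wide; open, the fingers measure 114 mm over their backs; the gripper's body (76 mm by 85 mm) begins 54 mm behind the grasp point. The pads swing forward as they close: fully open they stand 13 mm farther back than shut.
Start: joints at [-1.132, 0.332, -0.065, 1.46, 0.022, 1.35, -0.088], TCP at [0.278, 0.56, 0.25] pointing down, gripper open.
Joint ranges: [-2.6, 2.6], [-0.5, 2.12], [-1.47, 1.34], [0.16, 2.42], [-1.27, 4.41], [0.06, 2.06], [-2.6, 2.6]. Speed limits (rad/s): [2.22, 2.22, 2.79, 2.79, 3.14, 3.14, 3.14].

## Interface

Orientations are given as a unit quaternion [x, y, z, w].
In Python, from plant import robot gives the robot as it stands.
- The arm moves only by the shell command python3 -m pendant 'ROWS' [FORCE]. ROWS is JSON, a list that holds one entry, the list of rows, each a list of 7 numbers: the shift along the tool's x, y, z in m, then the turn, a rotation vector about the tool's x, y, z in rad, then the finger opening in m, from 0 to 0.0854. A call has 1 to 10 rows; each row shifts and turns the commanded pose from where the row before left it, along the tool's axes as they then stand; what a row does not reach is not made up. A row lasts 1/8 s, in which the tool goes at most 62.5 mm and 10.7 degrees, less where a joint would pass 70% of its speed; a pose out of reach is approached as far as the arm can. A call with a gripper value outside its range is refused whole. The fingers move at their own pace and stop on an object; FORCE is the grip in N (left out, the last holds). Time passes only in rows, so rows that do not move let the fingers close. It gives the time, the measured TCP pose, the force and the opening at its end, in the units of the state.
- robot.get_obs(): the state, without advancing time (a new reading comes with each control period).
- robot.read_camera(name): name is "side" or "top" or "wrist"; returns a dict with "pixels" (480x640x3 uint8, red, green, blue), "range_z" (480x640 float32, m along the optical axis (not along the pixel's ray), 0 where there is no reading), "mtx" (3x3 intrinsics, pixels), "world_from_camera" (4x4, takes a point from camera to world coordinates); the wrist camera has in their place "T_tool_cam" (4x4, takes a point from camera to tool coordinates, whose origin is the TCP and whose axes are the tool frame's). Camera axes: x right, y down, z forward; pixel columns grow to the right and rows downward; lengths in m; the calibration is good to about 2 mm. A picture is of the moment at which its call begins: read the wrist's pose just before it.
- robot.job_done(): hands the job in, once; it reports no verdict.
The state is a dict: "clock": time; "joints": joint angles; "joint_vel": joint speeds; "tau": joint torques, N m; "tool_pos": TCP position; "tool_rot": TCP orientation; "wrist_force": force on the tool from outside, world axes, zero at the start; "moment": the same for the moment, N m; "gripper_width": finger opening in m.
Only numpy, scipy, OpenCV 4.12 (cv2) and the standard library are available. Lean on these libraries where they do the work, as an engineer would, in place of code of your own. Each camera call takes 0.05 s, during which the arm holds its last target.

## Task

Without gripping or lifting it, tip the upright aluminium bracket over backwards, away from its foot, and let it down gently onto its back on the plywood jig, never letting it drop; push it along so that its heel end sits fully home against both stop blocks. Then swing the turn-button round by its peg until it lies square across the back plate, and leave the other things where they are.

Things in the scene. Friction and masses are not known exactly. Their poses are not given: they have to be found in the camera images.
- bracket: L-shaped aluminium bracket, 0.33 to 0.57 kg, loose, upright on the jig board. Origin: middle of its bottom rear edge (heel), on which it tips. z up its back plate, y across, x backwards, the way it goes down. Plate 90 wide, 150 tall, 8 thick (x -8 to 0); 11 mm bolt holes near its sides. Foot 50 wide, 16 thick, forward to x = -80. On its back: plate flat on the board, foot standing up 80
- bracket_corner (a point): a point in the bracket's inside corner, 8 in front of its plate and 8 above its foot, mid-width; the corner is open above, in front and at both sides. Tipped back past about 20 degrees the bracket falls backwards by itself and its foot swings up: a fingertip standing in this corner then meets the foot's inner face and can hold it back all the way down
- drill_jig: plywood jig board, fixed, 284 x 160 x 15 (x -94 to 190, y -60 to 100). Origin: on the bench, below the middle of the stop blocks' faces; x along the board, the way the bracket goes down, y towards the turn-button. Stop blocks 24 tall on the board, x -22 to 0, y 30 to 60 and -60 to -30; the foot lies and swings up between them. Bracket heel starts at x 12 to 32, facing along x
- stop_line (a point): point on the board's top, midway between the two stop-block faces: with the bracket on its back and home, its heel end touches both blocks and its heel (origin) is here. Standing upright with its plate back against the blocks (heel at jig x = 8) the bracket cannot skid forward while its rising foot is held back; stood clear of them, only friction (about 0.6) holds its heel
- turn_button (a joint): flat steel strap, 20 wide, 6 thick, turning about an upright screw at jig x = 70, y = 68; it passes 3 above the laid plate. 0: points along jig x, clear of the plate; negative: turned outward; it grows as the strap swings in over the plate; 1.57: square across, pointing along jig -y; stop at 1.6. Starts open, -0.5 to -0.05; light friction (under 2 N at the peg), stays where left
- button_peg (a point): middle of the black finger peg standing up on the turn-button, 50 mm from its pivot: 15 across, from 17 to 47 above the board's top; this point is 36 above it
- carpenter_pencil: carpenter's pencil, 165 x 9 x 8 mm, loose on the bench on the turn-button's side of the jig; not to be moved
- hex_nut: steel hexagon nut, 30 x 26 x 13 mm, loose on the bench near the robot and to its right; not to be moved
- brass_padlock: brass padlock, 61 x 40 x 17 mm, loose on the bench beyond the jig; not to be moved

How it is judged:
By the outcome, as a careful person would: the job done as asked, in the order asked, and still so for the second after the job is handed in, with the robot touching nothing.
It also fails if it takes over 72 s, if anything falls off the work surface, if the arm or the gripper's body presses on something with over 40 N, if the wrist force passes 120 N, or if a joint passes its speed limit or range.

## Working session

There is one attempt and no reset: what is moved stays moved. The work goes in short steps, Python scripts to look and compute and a shell command to move; the robot and the scene stay as the last step left them, time stands still between calls to the robot, and variables do not carry over. Pictures are saved under pics/ and viewed, and the job is handed in when it is done.

```bash
mkdir -p pics; ls; cat > h.py <<'E'
import numpy as np, cv2
from plant import robot
from scipy.spatial.transform import Rotation as R
def cam(n,save=None):
    o=robot.get_obs(); d=robot.read_camera(n)
    if n=='wrist':
        T=np.eye(4);T[:3,:3]=R.from_quat(o['tool_rot']).as_matrix();T[:3,3]=o['tool_pos']
        d['W']=T@d['T_tool_cam']
    else: d['W']=d['world_from_camera']
    if save: cv2.imwrite('pics/'+save,d['pixels'][:,:,::-1])
    return d
def pts(d):
    z=d['range_z'];v,u=np.mgrid[:480,:640];K=d['mtx']
    p=np.stack([(u-K[0,2])/K[0,0]*z,(v-K[1,2])/K[1,1]*z,z,np.ones_like(z)],-1)
    return (p@d['W'].T)[...,:3]
def onplane(d,u,v,h):
    r=d['W'][:3,:3]@np.linalg.inv(d['mtx'])@np.array([u,v,1.]);c=d['W'][:3,3]
    return c+r*(h-c[2])/r[2]
E
python3 - <<'E'
from h import *
o=robot.get_obs();print({k:np.round(v,3) for k,v in o.items()},robot.tip_extent)
for n in ('top','side','wrist'):
    d=cam(n,n+'0.png');print(n,d['W'].round(3).tolist(),d['mtx'].round(1).tolist())
    np.savez(n+'0.npz',px=d['pixels'],z=d['range_z'],W=d['W'],mtx=d['mtx'])
E
```

```text
pics
{'clock': np.float64(0.0), 'joints': array([-1.132,  0.333, -0.065,  1.461,  0.022,  1.35 , -0.089]), 'joint_vel': array([-0.   ,  0.001, -0.002, -0.   ,  0.   , -0.001, -0.002]), 'tau': array([-0.0000e+00, -6.2545e+01,  4.9000e-02, -3.9160e+01,  1.6000e-02,
        1.0000e-02, -0.0000e+00]), 'tool_pos': array([0.278, 0.559, 0.25 ]), 'tool_rot': array([ 0.85 ,  0.527, -0.001,  0.   ]), 'wrist_force': array([-0.391, -0.31 ,  0.223]), 'moment': array([ 0.058, -0.051, -0.017]), 'gripper_width': np.float64(0.085)} 0.019
top [[0.021, -0.979, 0.203, 0.364], [-1.0, -0.022, -0.001, -0.207], [0.005, -0.203, -0.979, 0.905], [0.0, 0.0, 0.0, 1.0]] [[476.6, 0.0, 322.6], [0.0, 476.6, 231.2], [0.0, 0.0, 1.0]]
side [[0.973, -0.16, 0.164, 0.394], [-0.229, -0.633, 0.74, -0.84], [-0.014, -0.757, -0.653, 0.604], [0.0, 0.0, 0.0, 1.0]] [[488.1, 0.0, 316.8], [0.0, 488.1, 239.4], [0.0, 0.0, 1.0]]
wrist [[0.445, 0.848, 0.288, 0.204], [0.896, -0.421, -0.145, 0.597], [-0.002, 0.322, -0.947, 0.372], [0.0, 0.0, 0.0, 1.0]] [[392.7, 0.0, 323.1], [0.0, 392.7, 237.5], [0.0, 0.0, 1.0]]
```

View pics/top0.png

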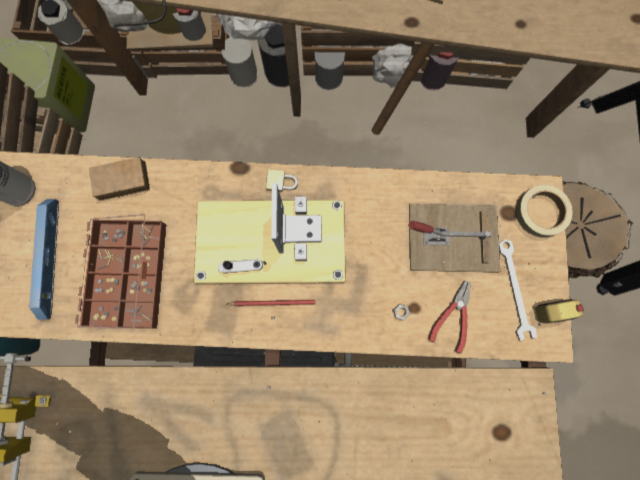

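View pics/side0.png

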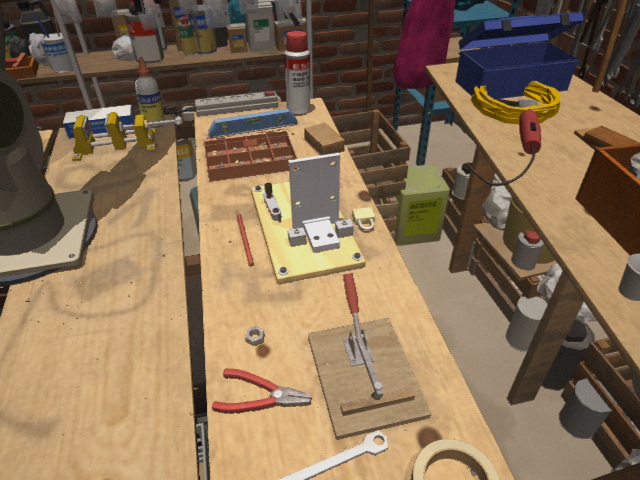

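The top view shows the jig board (yellow, about 195–345 × 200–283). The bracket plate is at u≈278, its foot runs right to u≈322, and the blocks are at (301,205) and (301,252). The turn-button peg is at (228,265), the pencil at (270,303), the padlock at (282,180) and the nut at (401,312). Next I'll measure the jig and bracket.

```bash
python3 - <<'E'
from h import *
f=np.load('top0.npz');d=dict(range_z=f['z'],W=f['W'],mtx=f['mtx']);px=f['px']
P=pts(d);hsv=cv2.cvtColor(px,cv2.COLOR_RGB2HSV)
for q in [(215,220),(330,270),(270,225),(100,300)]:print(q,hsv[q[1],q[0]],P[q[1],q[0]].round(4))
roi=np.zeros((480,640),bool);roi[185:300,180:360]=1
m=(hsv[...,0]>20)&(hsv[...,0]<35)&(hsv[...,1]>85)&roi&(abs(P[...,2]-.015)<.006)
m=cv2.morphologyEx(m.astype(np.uint8),cv2.MORPH_OPEN,np.ones((3,3)))
ct=max(cv2.findContours(m,0,2)[0],key=cv2.contourArea)
q=np.array([onplane(d,u,v,.015)[:2] for u,v in ct[:,0]])
r=cv2.minAreaRect((q*1000).astype(np.float32));print('board',r);print(cv2.boxPoints(r).round(1))
# heights by class
W=P[roi]
for lo,hi in [(.025,.035),(.036,.042),(.05,.068),(.1,.17)]:
    s=roi&(P[...,2]>lo)&(P[...,2]<hi);
    n,l,st,c=cv2.connectedComponentsWithStats(s.astype(np.uint8))
    for i in range(1,n):
        if st[i,4]>8: k=P[l==i];print(lo,st[i],k.mean(0).round(4),k.min(0).round(4),k.max(0).round(4))
# side plate
f=np.load('side0.npz');d=dict(range_z=f['z'],W=f['W'],mtx=f['mtx']);P=pts(d)
roi[:]=0;roi[140:290,240:380]=1
s=roi&(P[...,2]>.06)&(P[...,2]<.19)&(P[...,0]>.3)&(P[...,0]<.75)
n,l,st,c=cv2.connectedComponentsWithStats(s.astype(np.uint8))
for i in range(1,n):
    if st[i,4]>20: k=P[l==i];print('side',st[i],k.mean(0).round(4),k.min(0).round(4),k.max(0).round(4))
    if st[i,4]>800:
        A=np.c_[k[:,0],k[:,2],np.ones(len(k))];co=np.linalg.lstsq(A,k[:,1],rcond=None)[0];print('y=ax+bz+c',co,np.std(A@co-k[:,1]))
for lo,hi in [(.028,.034),(.036,.042)]:
    s=roi&(P[...,2]>lo)&(P[...,2]<hi);n,l,st,c=cv2.connectedComponentsWithStats(s.astype(np.uint8))
    for i in range(1,n):
        if st[i,4]>15: k=P[l==i];print(lo,st[i],k.mean(0).round(4),k.min(0).round(4),k.max(0).round(4))
E
```

```text
(215, 220) [ 29  60 216] [ 0.5666 -0.0012  0.0124]
(330, 270) [ 29  77 216] [ 0.4744 -0.2236  0.0172]
(270, 225) [ 21  90 216] [ 0.5588 -0.1073  0.0138]
(100, 300) [  9 107 133] [0.4089 0.1927 0.0314]
board ((526.7041625976562, -106.05801391601562), (30.559940338134766, 19.423906326293945), 6.971865653991699)
[[ 510.4  -98.3]
 [ 512.7 -117.6]
 [ 543.  -113.8]
 [ 540.7  -94.6]]
0.025 [295 212  12   2  15] [ 0.5804 -0.1642  0.03  ] [ 0.5793 -0.1761  0.0251] [ 0.5816 -0.155   0.0348]
0.025 [283 214  39  30 972] [ 0.5496 -0.1691  0.031 ] [ 0.5214 -0.2055  0.026 ] [ 0.5767 -0.1328  0.035 ]
0.025 [218 260  48  13 361] [ 0.4762 -0.0593  0.0319] [ 0.4644 -0.1033  0.027 ] [ 0.4889 -0.0169  0.0349]
0.025 [295 260  12   1  12] [ 0.4904 -0.1683  0.0286] [ 0.4898 -0.1785  0.025 ] [ 0.4909 -0.1581  0.0325]
0.036 [295 197  12  16 157] [ 0.5947 -0.1657  0.0391] [ 0.5797 -0.1762  0.0361] [ 0.6091 -0.1547  0.042 ]
0.036 [295 244  12  16 165] [ 0.5046 -0.1685  0.0389] [ 0.4904 -0.1789  0.036 ] [ 0.5193 -0.1578  0.0419]
0.036 [253 261   7   7  17] [ 0.4803 -0.0881  0.0372] [ 0.4745 -0.0929  0.0361] [ 0.
[... 1154 characters left out ...]
656  0.0311] [ 0.4635 -0.1054  0.0282] [ 0.4888 -0.0184  0.034 ]
0.028 [292 214  48  34 777] [ 0.5493 -0.1677  0.0303] [ 0.5036 -0.208   0.028 ] [ 0.5941 -0.1293  0.034 ]
0.028 [335 225  18   8  47] [ 0.5926 -0.1754  0.0312] [ 0.5792 -0.1793  0.0282] [ 0.6084 -0.1611  0.0339]
0.028 [289 236  17   6  45] [ 0.5051 -0.1795  0.0309] [ 0.4897 -0.1821  0.028 ] [ 0.5192 -0.1746  0.0339]
0.036 [292 211  47  11 112] [ 0.5476 -0.1338  0.0391] [ 0.5037 -0.1373  0.036 ] [ 0.5936 -0.1296  0.042 ]
0.036 [335 219  18  11 122] [ 0.5943 -0.169   0.0383] [ 0.5793 -0.1793  0.036 ] [ 0.6096 -0.1562  0.042 ]
0.036 [288 227  18  12 129] [ 0.5046 -0.1717  0.0382] [ 0.4896 -0.1839  0.0362] [ 0.52   -0.1577  0.0417]
```

```bash
python3 - <<'E'
import cv2
a=cv2.imread('pics/top0.png')[180:300,180:360];cv2.imwrite('pics/topz.png',cv2.resize(a,None,fx=4.4,fy=4.4,interpolation=2))
a=cv2.imread('pics/side0.png')[140:290,230:390];cv2.imwrite('pics/sidez.png',cv2.resize(a,None,fx=4,fy=4,interpolation=2))
E
```

```text
(no output)
```

View pics/topz.png

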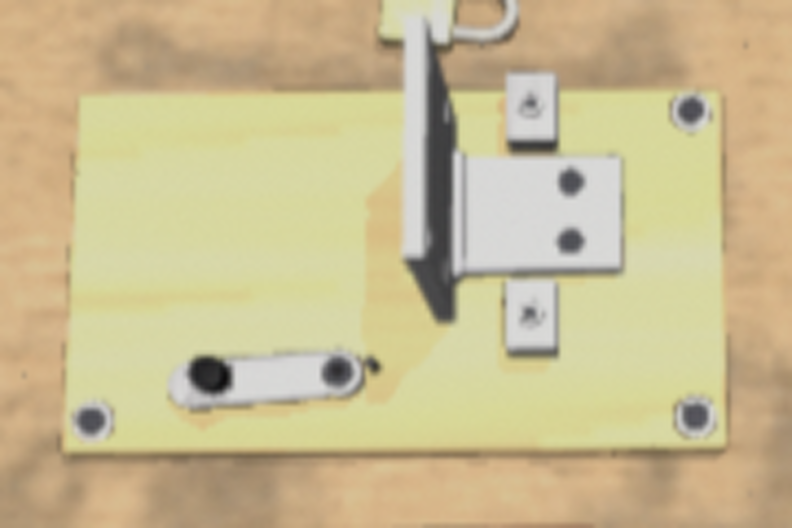

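View pics/sidez.png

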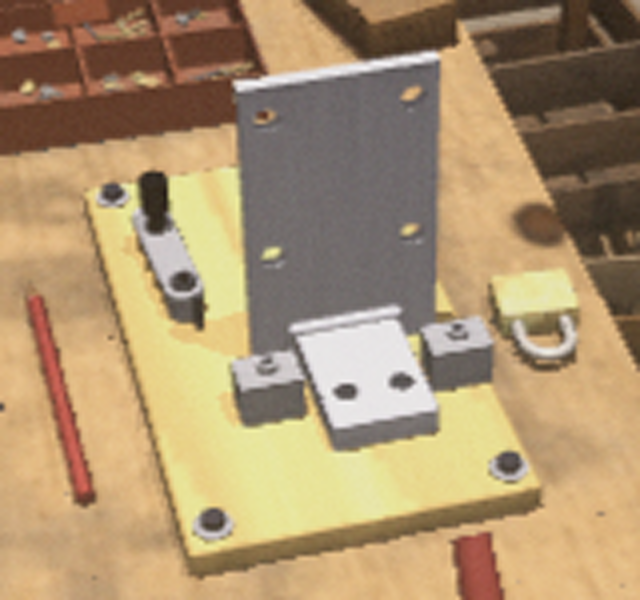

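The zoomed views match the given model. The blocks sit at (301,205) and (301,252), 90 mm apart, and the jig x axis is about world +y (yaw ≈ 91.8°). The stop line is near (0.549, -0.156), and the plate front is about 22 mm off the blocks. I'll check the finger geometry in the wrist view before moving.

View pics/wrist0.png

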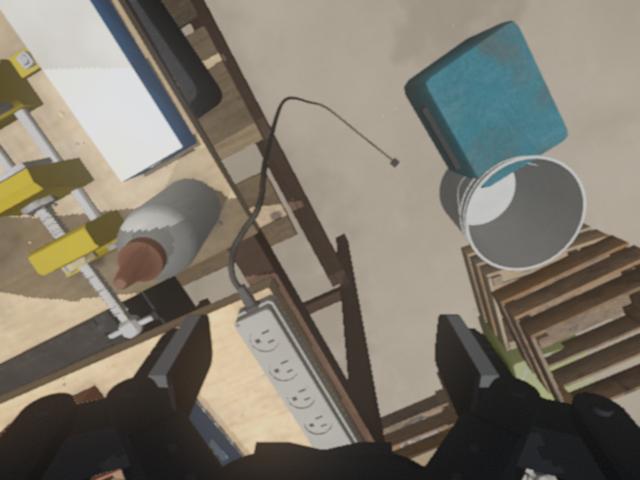

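```bash
python3 - <<'E'
from h import *
f=np.load('wrist0.npz');d=dict(range_z=f['z'],W=f['W'],mtx=f['mtx'])
o=robot.get_obs();T=np.eye(4);T[:3,:3]=R.from_quat(o['tool_rot']).as_matrix();T[:3,3]=o['tool_pos']
print((np.linalg.inv(T)@f['W']).round(3))
d['W']=np.linalg.inv(T)@f['W'];P=pts(d);m=(f['z']>0)&(P[...,2]<.06)
n,l,st,c=cv2.connectedComponentsWithStats(m.astype(np.uint8))
for i in range(1,n):
    if st[i,4]>50:k=P[l==i];print(st[i],k.min(0).round(4),k.max(0).round(4))
for zz in np.arange(-.06,.03,.006):
  for s in(1,-1):
    k=P[m&(abs(P[...,2]-zz)<.003)&(P[...,0]*s>0)]
    if len(k):print(round(zz,3),s,len(k),k.min(0).round(4)[:2],k.max(0).round(4)[:2])
E
```

```text
[[ 1.     0.001 -0.001  0.   ]
 [-0.001  0.947  0.322 -0.083]
 [ 0.001 -0.322  0.947 -0.123]
 [ 0.     0.     0.     1.   ]]
[    0   314   640   166 48303] [-0.0744 -0.0197 -0.0692] [0.0751 0.0125 0.0078]
-0.06 1 5199 [ 0.0002 -0.0186] [ 0.0687 -0.0048]
-0.06 -1 5352 [-0.0697 -0.0186] [-0.     -0.0044]
-0.054 1 3167 [ 0.0002 -0.0185] [0.0731 0.0005]
-0.054 -1 3305 [-0.0739 -0.0182] [-0.0001  0.0028]
-0.048 1 5273 [ 0.0318 -0.0172] [0.0749 0.0099]
-0.048 -1 5345 [-0.0743 -0.0171] [-0.0315  0.0101]
-0.042 1 2815 [ 0.0375 -0.0146] [0.0751 0.0124]
-0.042 -1 2723 [-0.0744 -0.0149] [-0.0365  0.0125]
-0.036 1 841 [ 0.0425 -0.015 ] [ 0.0738 -0.0053]
-0.036 -1 816 [-0.0714 -0.0145] [-0.0421 -0.0057]
-0.03 1 849 [ 0.0422 -0.0125] [0.0553 0.0039]
-0.03 -1 849 [-0.0537 -0.0125] [-0.0418  0.004 ]
-0.024 1 871 [ 0.0423 -0.0123] [0.0569 0.0109]
-0.024 -1 889 [-0.0563 -0.0121] [-0.0416  0.011 ]
-0.018 1 839 [ 0.0424 -0.0124] [0.0572 0.0119]
-0.018 -1 838 [-0.0564 -0.0123] [-0.0418  0.0118]
-0.012 1 714 [ 0.0424 -0.0123] [0.0569 0.0108]
-0.012 -1 712 [-0.0562 -0.0119] [-0.0419  0.0112]
-0.006 1 658 [ 0.0424 -0.0119] [0.0568 0.0107]
-0.006 -1 652 [-0.0563 -0.0121] [-0.042  0.011]
-0.0 1 488 [ 0.0425 -0.0119] [0.0557 0.0108]
-0.0 -1 496 [-0.0549 -0.0123] [-0.0418  0.0108]
0.006 1 179 [ 0.0425 -0.0111] [0.0497 0.01  ]
0.006 -1 164 [-0.0487 -0.0109] [-0.0419  0.0099]
```

The wrist depth shows that, fully open, the fingertips end 7.5 mm ahead of the TCP and the finger backs are at ±57 mm. The knuckles bulge to ±75 mm about 35–50 mm behind the TCP.

My plan has four steps:
1. Push the bracket forward to the blocks with tilted fingertips.
2. Tip it back with a knuckle on the plate and the fingertip just above the foot.
3. Lower it with the fingertip.
4. Push it home and turn the button.

```bash
cat > plan.py <<'E'
from h import *
O=np.array([.5494,-.156,.015]);JX=np.array([-.031,.9995,0]);JY=np.array([-.9995,-.031,0]);JZ=np.array([0,0,1.])
J=np.c_[JX,JY,JZ]
def W(p):return O+J@np.array(p)
def Jg(p):return J.T@(np.array(p)-O)
def cur():
    o=robot.get_obs();return o['tool_pos'],R.from_quat(o['tool_rot'])
def Rj(tilt,jaw):   # tool axes in jig coords; jaw 'y' or 'x'; tilt deg: body to +X
    t=np.radians(tilt);c,s=np.cos(t),np.sin(t)
    z=np.array([-s,0,-c])
    if jaw=='y': x=np.array([0,-1.,0])
    else: x=np.array([c,0,-s])   # rear finger = +x
    return R.from_matrix(J@np.c_[x,np.cross(z,x),z])
def rows(goals,start=None,grip=.03):
    p,r=start or cur();out=[]
    for (gp,gr,n) in goals:
        rv=(r.inv()*gr).as_rotvec();p0,r0=p.copy(),r
        for i in range(1,n+1):
            tp=p0+(gp-p0)*i/n;tr=r0*R.from_rotvec(rv*i/n)
            a=np.round(r.inv().apply(tp-p),4);b=np.round((r.inv()*tr).as_rotvec(),3)
            out.append([*(a+0.).tolist(),*(b+0.).tolist(),grip]);p=p+r.apply(a);r=r*R.from_rotvec(b)
    mx=max(np.linalg.norm(o[:3]) for o in out),np.degrees(max(np.linalg.norm(o[3:6]) for o in out))
    for k in range(0,len(out),10):print(str([out[k:k+10]]).replace(' ',''))
    print('max',mx);return p,r
def st():
    o=robot.get_obs();p,r=cur();print('t',o['clock'].round(2),'J',(Jg(p)*1000).round(1),'F',(J.T@o['wrist_force']).round(2),'w',o['gripper_width'].round(4),'j',o['joints'].round(2),'zaxis',(J.T@r.as_matrix()[:,2]).round(3),'xax',(J.T@r.as_matrix()[:,0]).round(3))
E
python3 - <<'E'
from plan import *
st()
rows([(W([.09,0,.18]),Rj(30,'y'),14),(W([.085,0,.045]),Rj(30,'y'),4)])
E
```

```text
Traceback (most recent call last):
  File "plan.py", line 26, in st
    o=robot.get_obs();p,r=cur();print('t',o['clock'].round(2),'J',(Jg(p)*1000).round(1),'F',(J.T@o['wrist_force']).round(2),'w',o['gripper_width'].round(4),'j',o['joints'].round(2),'zaxis',(J.T@r.as_matrix()[:,2]).round(3),'xax',(J.T@r.as_matrix()[:,0]).round(3))
                                          ^^^^^^^^^^^^^^^^
AttributeError: 'float' object has no attribute 'round'
```

```bash
sed -i "s/o\['clock'\].round(2)/round(float(o['clock']),2)/;s/o\['gripper_width'\].round(4)/round(float(o['gripper_width']),4)/" plan.py
sed -i "s/o\['joints'\].round(2)/np.round(o['joints'],2)/" plan.py
python3 - <<'E'
from plan import *
st()
rows([(W([.09,0,.18]),Rj(30,'y'),14),(W([.085,0,.045]),Rj(30,'y'),4)])
E
```

```text
t 0.15 J [723.4 248.7 234.7] F [ 0.04 -0.55 -0.74] w 0.0857 j [-1.13  0.33 -0.06  1.46  0.02  1.35 -0.09] zaxis [-0.001  0.    -1.   ] xax [ 0.881 -0.473 -0.001]
[[[-0.0314,0.0371,0.0039,-0.034,-0.02,0.075,0.03],[-0.0285,0.0391,0.0059,-0.033,-0.02,0.075,0.03],[-0.0254,0.0409,0.0077,-0.034,-0.02,0.076,0.03],[-0.022,0.0425,0.0096,-0.034,-0.02,0.075,0.03],[-0.0186,0.0436,0.0114,-0.033,-0.02,0.075,0.03],[-0.015,0.0444,0.0133,-0.034,-0.02,0.075,0.03],[-0.0114,0.045,0.015,-0.034,-0.021,0.075,0.03],[-0.0076,0.0452,0.0168,-0.033,-0.02,0.075,0.03],[-0.004,0.045,0.0184,-0.034,-0.02,0.076,0.03],[-0.0001,0.0445,0.0199,-0.033,-0.02,0.075,0.03]]]
[[[0.0036,0.0436,0.0213,-0.034,-0.02,0.075,0.03],[0.0072,0.0426,0.0228,-0.034,-0.02,0.075,0.03],[0.0109,0.041,0.0239,-0.033,-0.02,0.075,0.03],[0.0144,0.0393,0.0251,-0.034,-0.02,0.075,0.03],[0.0,-0.0158,0.0298,0.0,0.0,0.0,0.03],[0.0,-0.0158,0.0299,0.0,0.0,0.0,0.03],[0.0,-0.0158,0.0298,0.0,0.0,0.0,0.03],[0.0,-0.0157,0.0299,0.0,0.0,0.0,0.03]]]
max (np.float64(0.048851202646403705), np.float64(4.906071356827794))
```

```bash
python3 -m pendant '[[[-0.0314,0.037,0.004,-0.034,-0.02,0.075,0.03],[-0.0285,0.039,0.006,-0.033,-0.02,0.075,0.03],[-0.0254,0.041,0.008,-0.034,-0.02,0.076,0.03],[-0.022,0.0425,0.0096,-0.034,-0.02,0.075,0.03],[-0.0186,0.0436,0.0114,-0.033,-0.02,0.075,0.03],[-0.015,0.0444,0.0133,-0.034,-0.02,0.075,0.03],[-0.0114,0.045,0.015,-0.034,-0.021,0.075,0.03],[-0.0076,0.0452,0.0168,-0.033,-0.02,0.075,0.03],[-0.004,0.045,0.0184,-0.034,-0.02,0.076,0.03],[0,0.0445,0.02,-0.033,-0.02,0.075,0.03]]]'; python3 -c "
from plan import *;st()"
```

```text
clock: 1.4
tool_pos: [0.4707, 0.1107, 0.2101]
tool_rot: [0.967, 0.168, 0.003, 0.191]
wrist_force: [0.8, 0.1, 0.1]
gripper_width: 0.0299
t 1.4 J [269.   70.4 195.1] F [ 0.11 -0.77  0.11] w 0.0299 j [-0.82  0.11  0.27  1.87  0.34  1.32 -0.31] zaxis [-0.37  -0.058 -0.927] xax [ 0.297 -0.953 -0.058]
```

```bash
python3 -m pendant '[[[0.0036,0.0436,0.0213,-0.034,-0.02,0.075,0.03],[0.0072,0.0426,0.0228,-0.034,-0.02,0.075,0.03],[0.0109,0.041,0.0239,-0.033,-0.02,0.075,0.03],[0.0144,0.0393,0.0251,-0.034,-0.02,0.075,0.03],[0,0,0,0,0,0,0.03]]]'; python3 -c "
from plan import *;st();rows([(W([.085,0,.045]),Rj(30,'y'),4)])
cam('wrist','w1.png')"
```

```text
clock: 2.02
tool_pos: [0.5467, -0.0703, 0.1941]
tool_rot: [0.966, 0.012, 0.003, 0.26]
wrist_force: [-0.2, 0.5, -0.3]
gripper_width: 0.0303
t 2.02 J [8.570e+01 1.000e-01 1.791e+02] F [ 0.48  0.19 -0.3 ] w 0.0303 j [-0.64  0.26  0.45  1.81  0.43  1.23 -0.35] zaxis [-0.502  0.004 -0.865] xax [-0.007 -1.    -0.   ]
[[[0.0,-0.0167,0.0291,0.001,0.001,-0.001,0.03],[0.0,-0.0166,0.0291,0.0,0.001,-0.002,0.03],[0.0001,-0.0167,0.0291,0.001,0.001,-0.001,0.03],[0.0,-0.0166,0.0291,0.0,0.001,-0.002,0.03]]]
max (np.float64(0.0335516020481884), np.float64(0.1281172578150919))
```

View pics/w1.png

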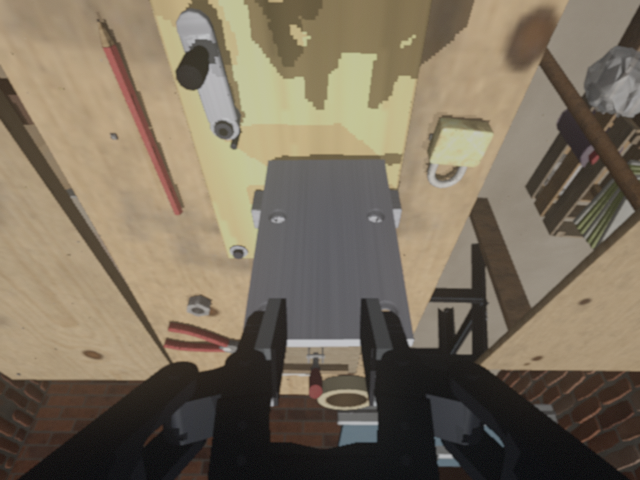

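The wrist view shows the plate back centred between the fingers (top edge at u 247–412, v≈342). It is square to the tool and the peg is well clear. Lowering behind the plate.

```bash
python3 -m pendant '[[[0,-0.017,0.029,0,0.001,-0.002,0.03],[0,-0.017,0.029,0,0.001,-0.002,0.03],[0,-0.017,0.029,0,0.001,-0.001,0.03],[0,-0.017,0.029,0,0.001,-0.001,0.03],[0,0,0,0,0,0,0.03]]]'; python3 - <<'E'
from plan import *
st();p,r=cur();Tw=np.eye(4);Tw[:3,:3]=r.as_matrix();Tw[:3,3]=p
d=cam('wrist');d['W']=np.linalg.inv(Tw)@d['W'];P=pts(d)
k=P[(d['range_z']>0)&(P[...,2]>0)&(P[...,2]<.022)&(abs(P[...,0])<.035)&(abs(P[...,1])<.013)];print(len(k),np.percentile(k,[0,100],axis=0).round(4))
d=cam('side','s1.png');a=d['pixels'][140:290,230:390,::-1];cv2.imwrite('pics/s1z.png',cv2.resize(a,None,fx=4,fy=4))
rows([(W([.045,0,.043]),Rj(30,'y'),5),(W([.02,0,.043]),Rj(30,'y'),5)])
E
```

```text
clock: 2.7
tool_pos: [0.5452, -0.0642, 0.0583]
tool_rot: [0.966, 0.02, 0.004, 0.259]
wrist_force: [-0.3, 0.7, 1.5]
gripper_width: 0.03
t 2.7 J [91.9  1.3 43.3] F [0.71 0.27 1.51] w 0.03 j [-0.62  0.45  0.42  1.91  0.41  0.97 -0.44] zaxis [-0.5   -0.002 -0.866] xax [ 0.009 -1.    -0.003]
1767 [[-0.0285 -0.0126  0.    ]
 [ 0.0288  0.0107  0.0196]]
[[[-0.0002,0.0078,0.0052,0.0,-0.001,0.001,0.03],[-0.0002,0.0078,0.0051,0.0,-0.001,0.002,0.03],[-0.0002,0.0078,0.0052,-0.001,-0.001,0.001,0.03],[-0.0001,0.0078,0.0052,0.0,-0.001,0.001,0.03],[-0.0002,0.0078,0.0052,0.0,-0.001,0.002,0.03],[0.0,0.0043,0.0025,0.0,0.0,0.0,0.03],[0.0,0.0044,0.0025,0.0,0.0,0.0,0.03],[0.0,0.0043,0.0025,0.0,0.0,0.0,0.03],[0.0,0.0043,0.0025,0.0,0.0,0.0,0.03],[0.0,0.0044,0.0025,0.0,0.0,0.0,0.03]]]
max (np.float64(0.009376566535784833), np.float64(0.1281172578150919))
```

View pics/s1z.png

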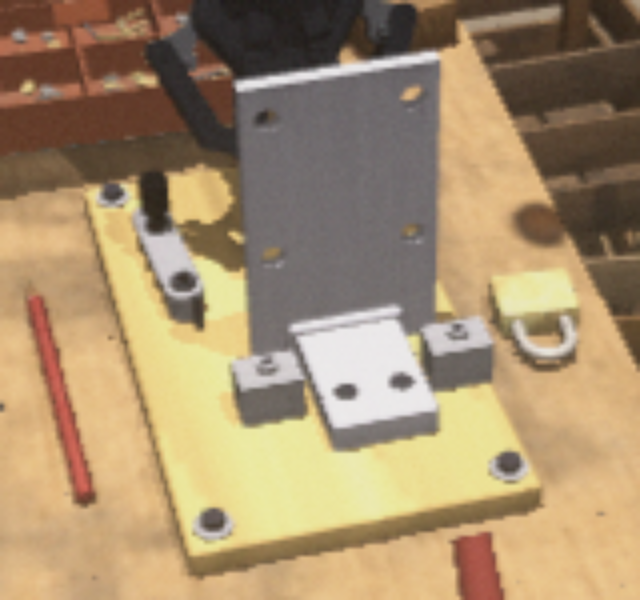

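Tips are lower-bounded at 21 mm above the board, so I'll drop 13 mm while closing in, then push slowly.

```bash
python3 - <<'E'
from plan import *
rows([(W([.056,0,.030]),Rj(30,'y'),4),(W([.032,0,.030]),Rj(30,'y'),6)])
E
```

```text
[[[-0.0002,0.0058,0.0079,0.0,-0.001,0.002,0.03],[-0.0002,0.0057,0.0079,0.0,-0.002,0.001,0.03],[-0.0002,0.0058,0.0079,-0.001,-0.001,0.002,0.03],[-0.0002,0.0057,0.0079,0.0,-0.001,0.002,0.03],[0.0,0.0035,0.002,0.0,0.0,0.0,0.03],[0.0,0.0034,0.002,0.0,0.0,0.0,0.03],[0.0,0.0035,0.002,0.0,0.0,0.0,0.03],[0.0,0.0035,0.002,0.0,0.0,0.0,0.03],[0.0,0.0034,0.002,0.0,0.0,0.0,0.03],[0.0,0.0035,0.002,0.0,0.0,0.0,0.03]]]
max (np.float64(0.009802550688468793), np.float64(0.14034542422206173))
```

```bash
python3 -m pendant '[[[0,0.006,0.008,0,-0.001,0.002,0.03],[0,0.006,0.008,0,-0.002,0.001,0.03],[0,0.006,0.008,0,-0.001,0.002,0.03],[0,0.006,0.008,0,-0.001,0.002,0.03],[0,0.0035,0.002,0,0,0,0.03],[0,0.0035,0.002,0,0,0,0.03],[0,0.0035,0.002,0,0,0,0.03],[0,0.0035,0.002,0,0,0,0.03],[0,0.0035,0.002,0,0,0,0.03]]]';python3 -c "
from plan import *;st()"
python3 -m pendant '[[[0,0.0026,0.0015,0,0,0,0.03],[0,0.0017,0.001,0,0,0,0.03]]]';python3 -c "
from plan import *;st()"
```

```text
clock: 3.92
tool_pos: [0.5488, -0.1216, 0.0443]
tool_rot: [0.966, 0.015, 0.004, 0.258]
wrist_force: [-0.1, 2.5, -1.6]
gripper_width: 0.0302
t 3.92 J [34.4 -0.4 29.3] F [ 2.51  0.04 -1.63] w 0.0302 j [-0.53  0.47  0.45  1.92  0.42  0.89 -0.38] zaxis [-0.499  0.    -0.867] xax [-0.001 -1.     0.   ]
clock: 4.18
tool_pos: [0.5488, -0.1268, 0.0443]
tool_rot: [0.966, 0.014, 0.004, 0.258]
wrist_force: [0.1, 2.3, -1.4]
gripper_width: 0.0301
t 4.17 J [29.2 -0.3 29.3] F [ 2.25 -0.2  -1.36] w 0.0301 j [-0.53  0.47  0.45  1.92  0.42  0.88 -0.37] zaxis [-0.499  0.001 -0.866] xax [-0.001 -1.    -0.   ]
```

```bash
for i in 1 2; do python3 -m pendant '[[[0,0.0009,0.0005,0,0,0,0.03],[0,0.0009,0.0005,0,0,0,0.03]]]' >/dev/null;python3 -c "
from plan import *;st()"; done
```

```text
t 4.42 J [27.4 -0.4 29.3] F [ 2.01  0.22 -2.05] w 0.0298 j [-0.52  0.47  0.45  1.92  0.42  0.88 -0.37] zaxis [-0.499  0.001 -0.867] xax [-0.001 -1.    -0.   ]
t 4.67 J [25.3 -0.4 29.3] F [ 3.47  0.23 -2.03] w 0.0299 j [-0.52  0.47  0.45  1.92  0.42  0.88 -0.36] zaxis [-0.499  0.    -0.867] xax [-0.001 -1.    -0.   ]
```

```bash
for i in 1 ; do python3 -m pendant '[[[0,0.0009,0.0005,0,0,0,0.03],[0,0.0009,0.0005,0,0,0,0.03]]]' >/dev/null;python3 -c "
from plan import *;st()"; done; python3 - <<'E'
from plan import *
d=cam('side','s2.png');a=d['pixels'][140:290,230:390,::-1];cv2.imwrite('pics/s2z.png',cv2.resize(a,None,fx=4,fy=4))
P=pts(d);k=P[150:220,285:345].reshape(-1,3);q=(k-O)@J;m=(q[:,2]>.05)&(q[:,2]<.14)&(abs(q[:,1])<.04)&(q[:,0]>-.02)&(q[:,0]<.04);q=q[m];print(len(q),np.polyfit(q[:,2],q[:,0],1),q[:,0].mean(),np.polyfit(q[:,1],q[:,0],1))
E
```

```text
t 4.92 J [25.  -0.5 29.2] F [12.23  4.48  5.73] w 0.0301 j [-0.52  0.47  0.45  1.92  0.42  0.88 -0.36] zaxis [-0.498  0.    -0.867] xax [ 0. -1. -0.]
1831 [-0.00113785 -0.00017495] -0.0002847295979970892 [ 0.00114952 -0.00028516]
```

View pics/s2z.png

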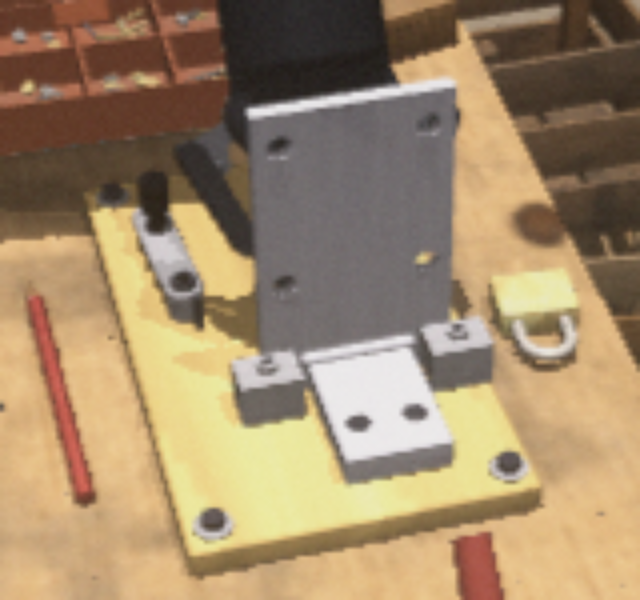

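The bracket is hard against both blocks: 12 N rise, plate front at jig x = -0.3 mm, yaw about 0. Next I'll retreat, rise over it and reorient with the jaws along jig x, fully open.

```bash
python3 - <<'E'
from plan import *
rows([(W([.075,0,.040]),Rj(30,'y'),2),(W([.085,0,.215]),Rj(30,'y'),4),(W([-.09,0,.215]),Rj(0,'x'),12),(W([-.088,0,.18]),Rj(0,'x'),1)],grip=.0854)
E
```

```text
[[[-0.0003,-0.019,-0.0171,-0.001,0.0,0.0,0.0854],[-0.0002,-0.0189,-0.0171,-0.002,0.0,0.0,0.0854],[0.0,0.0197,-0.0391,0.0,0.0,0.0,0.0854],[0.0,0.0197,-0.0392,0.0,0.0,0.0,0.0854],[0.0,0.0197,-0.0391,0.0,0.0,0.0,0.0854],[0.0,0.0198,-0.0392,0.0,0.0,0.0,0.0854],[0.0,0.0126,0.0073,0.034,0.034,-0.128,0.0854],[-0.0019,0.0128,0.0068,0.034,0.034,-0.127,0.0854],[-0.0037,0.0126,0.0063,0.034,0.035,-0.128,0.0854],[-0.0055,0.0122,0.0057,0.035,0.034,-0.127,0.0854]]]
[[[-0.0072,0.0116,0.0051,0.034,0.034,-0.128,0.0854],[-0.0088,0.0108,0.0045,0.034,0.034,-0.128,0.0854],[-0.0103,0.0096,0.0037,0.034,0.035,-0.127,0.0854],[-0.0115,0.0084,0.0031,0.035,0.034,-0.128,0.0854],[-0.0126,0.007,0.0024,0.034,0.034,-0.127,0.0854],[-0.0134,0.0053,0.0017,0.034,0.034,-0.128,0.0854],[-0.0141,0.0036,0.0011,0.034,0.034,-0.128,0.0854],[-0.0145,0.0019,0.0006,0.034,0.035,-0.127,0.0854],[0.002,0.0,0.035,0.0,0.0,0.0,0.0854]]]
max (np.float64(0.04391673940537936), np.float64(7.848685313985418))
```

```bash
python3 -m pendant '[[[0,-0.019,-0.017,-0.001,0,0,0.03],[0,-0.019,-0.017,-0.002,0,0,0.03],[0,0.0197,-0.039,0,0,0,0.03],[0,0.0197,-0.039,0,0,0,0.03],[0,0.0197,-0.039,0,0,0,0.0854],[0,0.0197,-0.039,0,0,0,0.0854],[0,0.0126,0.0073,0.034,0.034,-0.128,0.0854],[-0.0019,0.0128,0.0068,0.034,0.034,-0.127,0.0854],[-0.0037,0.0126,0.0063,0.034,0.035,-0.128,0.0854],[-0.0055,0.0122,0.0057,0.035,0.034,-0.127,0.0854]]]' >/dev/null
python3 -c "
from plan import *;st()"
python3 -m pendant '[[[-0.0072,0.0116,0.005,0.034,0.034,-0.128,0.0854],[-0.0088,0.0108,0.0045,0.034,0.034,-0.128,0.0854],[-0.0103,0.0096,0.0037,0.034,0.035,-0.127,0.0854],[-0.0115,0.0084,0.003,0.035,0.034,-0.128,0.0854],[-0.0126,0.007,0.0024,0.034,0.034,-0.127,0.0854],[-0.0134,0.0053,0.0017,0.034,0.034,-0.128,0.0854],[-0.0141,0.0036,0.001,0.034,0.034,-0.128,0.0854],[-0.0145,0.002,0.0006,0.034,0.035,-0.127,0.0854],[0,0,0,0,0,0,0.0854]]]' >/dev/null
python3 - <<'E'
from plan import *
st()
rows([(W([-.086,0,.06]),Rj(0,'x'),4),(W([-.086,0,.03]),Rj(0,'x'),3)],grip=.0854)
cam('wrist','w2.png')
E
```

```text
t 6.22 J [ 25.   -0.3 214.9] F [-0.43  0.09 -0.47] w 0.0852 j [-0.48  0.11  0.46  1.83  0.34  1.13  0.41] zaxis [-0.349 -0.097 -0.932] xax [ 0.497 -0.862 -0.097]
t 7.35 J [-93.1  -0.  214.8] F [-0.21  0.29 -0.28] w 0.0851 j [-0.05  0.32  0.49  1.57 -0.15  1.29  2.06] zaxis [-0.003  0.001 -1.   ] xax [ 1.    -0.004 -0.003]
[[[0.0019,0.0,0.0387,0.0,0.001,-0.001,0.0854],[0.0018,0.0,0.0387,0.0,0.0,-0.001,0.0854],[0.0018,0.0001,0.0387,0.0,0.001,-0.001,0.0854],[0.0018,0.0,0.0387,-0.001,0.001,-0.001,0.0854],[0.0,0.0,0.01,0.0,0.0,0.0,0.0854],[0.0,0.0,0.01,0.0,0.0,0.0,0.0854],[0.0,0.0,0.01,0.0,0.0,0.0,0.0854]]]
max (np.float64(0.03874661275518158), np.float64(0.09923920117592258))
```

View pics/w2.png

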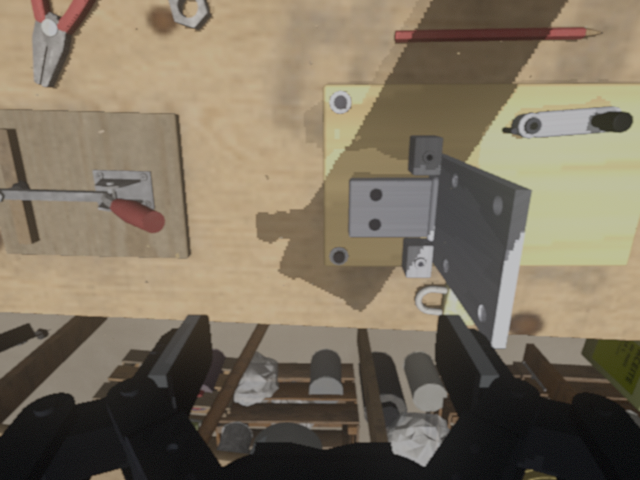

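The wrist view shows the plate (top edge at u 490–530) just outboard of the right finger, the foot at (395,207), and both blocks. Everything is aligned, so I'll descend in front of the plate.

```bash
python3 -m pendant '[[[0.0015,0,0.0387,0,0.001,-0.001,0.0854],[0.0015,0,0.0387,0,0,-0.001,0.0854],[0.0015,0,0.0387,0,0.001,-0.001,0.0854],[0.0015,0,0.0387,0,0.001,-0.001,0.0854],[0,0,0.01,0,0,0,0.0854],[0,0,0.01,0,0,0,0.0854],[0,0,0.01,0,0,0,0.0854],[0,0,0,0,0,0,0.0854]]]' >/dev/null
python3 - <<'E'
from plan import *
st()
d=cam('side','s3.png');a=d['pixels'][140:290,230:390,::-1];cv2.imwrite('pics/s3z.png',cv2.resize(a,None,fx=4,fy=4))
E
```

```text
t 8.4 J [-85.7  -0.4  30.1] F [ 0.08  0.32 -0.15] w 0.0856 j [-0.01  0.51  0.43  1.74 -0.25  0.95  2.13] zaxis [ 0.001 -0.    -1.   ] xax [1.    0.002 0.001]
```

View pics/s3.png

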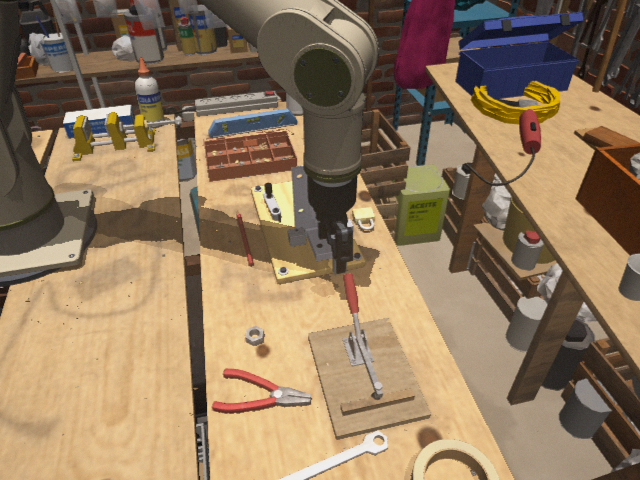

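```bash
python3 -m pendant '[[[0.004,0,0.002,0,0,0,0.0854],[0,0,0.002,0,0,0,0.0854],[0,0,0,0,0,0,0.0854]]]' >/dev/null;  python3 -c "
from plan import *;st()"
python3 -m pendant '[[[0,0,0.001,0,0,0,0.0854],[0,0,0,0,0,0,0.0854]]]' >/dev/null;  python3 -c "
from plan import *;st()"
python3 -m pendant '[[[0,0,0.001,0,0,0,0.0854],[0,0,0,0,0,0,0.0854]]]' >/dev/null;  python3 -c "
from plan import *;st()"
```

```text
t 8.82 J [-81.6  -0.4  26.1] F [ 0.57  0.61 -1.29] w 0.0853 j [-0.01  0.51  0.43  1.75 -0.26  0.94  2.13] zaxis [ 0.001 -0.    -1.   ] xax [1.    0.003 0.001]
t 9.07 J [-81.8  -0.3  25.1] F [-0.45 -0.9  -0.35] w 0.0853 j [-0.01  0.51  0.43  1.75 -0.26  0.94  2.13] zaxis [ 0.001 -0.    -1.   ] xax [1.    0.002 0.001]
t 9.32 J [-81.7  -0.3  24. ] F [-0.32 -0.59  0.81] w 0.0854 j [-0.01  0.51  0.43  1.75 -0.26  0.93  2.13] zaxis [ 0.001 -0.    -1.   ] xax [1.    0.003 0.001]
```

```bash

python3 -m pendant '[[[0,0,0.0007,0,0,0,0.0854],[0,0,0,0,0,0,0.0854]]]' >/dev/null;  python3 -c "
from plan import *;st()"
python3 -m pendant '[[[0,0,0.0007,0,0,0,0.0854],[0,0,0,0,0,0,0.0854]]]' >/dev/null;  python3 -c "
from plan import *;st()"
```

```text
t 9.57 J [-81.7  -0.3  23.3] F [ 0.8  -0.56  0.03] w 0.0856 j [-0.01  0.51  0.43  1.75 -0.26  0.93  2.13] zaxis [ 0.001 -0.    -1.   ] xax [1.    0.003 0.001]
t 9.82 J [-81.7  -0.3  22.6] F [ 0.39 -0.29 -0.49] w 0.0858 j [-0.01  0.51  0.43  1.75 -0.26  0.93  2.13] zaxis [ 0.001 -0.    -1.   ] xax [1.    0.003 0.001]
```

```bash

python3 -m pendant '[[[0,0,0.0007,0,0,0,0.0854],[0,0,0,0,0,0,0.0854]]]' >/dev/null;  python3 -c "
from plan import *;st()"
python3 -m pendant '[[[0,0,0.0007,0,0,0,0.0854],[0,0,0,0,0,0,0.0854]]]' >/dev/null;  python3 -c "
from plan import *;st()"
```

```text
t 10.07 J [-81.7  -0.4  22. ] F [-0.25 -0.87  0.33] w 0.0859 j [-0.01  0.51  0.43  1.75 -0.26  0.93  2.13] zaxis [ 0.001 -0.    -1.   ] xax [1.    0.003 0.001]
t 10.32 J [-81.7  -0.4  21.9] F [1.2  1.79 7.26] w 0.0857 j [-0.01  0.51  0.43  1.75 -0.26  0.93  2.13] zaxis [ 0.002 -0.001 -1.   ] xax [1.    0.003 0.002]
```

Tip contact with the foot is at TCP Z≈22, so the open tip is 6 mm ahead of the TCP. I'll back off 1.5 mm, close onto the plate, then tip it in an arc about the heel.

```bash
cat >> plan.py <<'E'
def arc(t0,t1,n,x=-.083,z=.023,hx=.008,tool=lambda t:t,start=None,xs=0):
    g=[]
    for i in range(1,n+1):
        t=t0+(t1-t0)*i/n;c,s=np.cos(np.radians(t)),np.sin(np.radians(t))
        g.append((W([hx+x*c+z*s,xs,-x*s+z*c]),Rj(tool(t),'x'),1))
    return rows(g,start=start,grip=.0854)
def tilt(name,crop=True):
    d=cam('side',name+'.png');a=d['pixels'][120:290,220:400,::-1];cv2.imwrite('pics/'+name+'z.png',cv2.resize(a,None,fx=3.5,fy=3.5))
    P=pts(d);q=(P[100:290,220:400].reshape(-1,3)-O)@J
    return q
E
python3 - <<'E'
from plan import *
rows([(W([-.0755,0,.023]),Rj(0,'x'),3)],start=(W([-.0817,-.0003,.0213]),Rj(0,'x')),grip=.0854)
arc(0,12,6,start=(W([-.0755,0,.023]),Rj(0,'x')))
E
```

```text
[[[0.0021,-0.0001,-0.0006,0.0,0.0,0.0,0.0854],[0.002,-0.0001,-0.0005,0.0,0.0,0.0,0.0854],[0.0021,-0.0001,-0.0006,0.0,0.0,0.0,0.0854]]]
max (np.float64(0.0021863211109075446), np.float64(0.0))
[[[0.0014,0.0,-0.0029,0.0,-0.035,0.0,0.0854],[0.0008,0.0,-0.0029,0.0,-0.035,0.0,0.0854],[0.0009,0.0,-0.0028,0.0,-0.035,0.0,0.0854],[0.0008,0.0,-0.0029,0.0,-0.035,0.0,0.0854],[0.0009,0.0,-0.0029,0.0,-0.035,0.0,0.0854],[0.0008,0.0,-0.0029,0.0,-0.034,0.0,0.0854]]]
max (np.float64(0.0032202484376209236), np.float64(2.0053522829578814))
```

```bash
python3 -m pendant '[[[0.002,0,-0.0006,0,0,0,0.0854],[0.002,0,-0.0005,0,0,0,0.0854],[0.002,0,-0.0006,0,0,0,0.0854],[0.0014,0,-0.0029,0,-0.035,0,0.0854],[0.0008,0,-0.0029,0,-0.035,0,0.0854],[0.0009,0,-0.0029,0,-0.035,0,0.0854],[0.0008,0,-0.0029,0,-0.035,0,0.0854],[0,0,0,0,0,0,0.0854]]]' >/dev/null
python3 - <<'E'
from plan import *
st()
q=tilt('s4')
m=(q[:,2]>.075)&(q[:,2]<.155)&(q[:,1]>-.043)&(q[:,1]<.043)&(q[:,0]>-.01)&(q[:,0]<.06)
q=q[m];print(len(q),q.mean(0));A=np.c_[q[:,2],q[:,1],np.ones(len(q))];c=np.linalg.lstsq(A,q[:,0],rcond=None)[0];print('tilt',np.degrees(np.arctan(c[0])),c, np.std(A@c-q[:,0]))
E
```

```text
t 11.32 J [-70.3  -0.7  34.4] F [-1.34  0.85  0.23] w 0.0853 j [-0.16  0.47  0.49  1.81 -0.11  0.87  1.96] zaxis [-0.138 -0.001 -0.99 ] xax [ 0.99   0.004 -0.138]
490 [0.0157121  0.03134256 0.11006585]
tilt 9.57222280049346 [ 0.16863871  0.1280748  -0.00686345] 0.0027426577744000934
```

View pics/s4z.png

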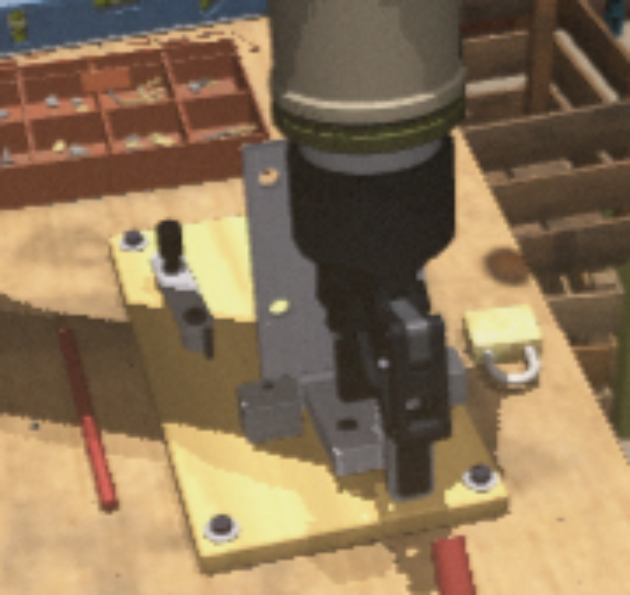

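```bash
cat >> plan.py <<'E'
def plate(name):
    q=tilt(name);m=(q[:,2]>.03)&(q[:,2]<.16)&(q[:,1]>.03)&(q[:,1]<.043)&(q[:,0]>-.01)&(q[:,0]<.13)
    q=q[m]
    for it in range(3):
        A=np.c_[q[:,2],np.ones(len(q))];c=np.linalg.lstsq(A,q[:,0],rcond=None)[0];e=A@c-q[:,0];q=q[abs(e)<.004]
    print('plate n',len(q),'tilt',np.degrees(np.arctan(c[0])).round(2),'x0',c[1].round(4),'std',e.std().round(4),'z',q[:,2].min().round(3),q[:,2].max().round(3))
E
python3 - <<'E'
from plan import *
plate('s5')
arc(8,20,8)
E
```

```text
plate n 408 tilt 7.84 x0 -0.0002 std 0.0013 z 0.03 0.15
[[[0.0009,-0.0004,-0.0021,0.001,-0.028,0.003,0.0854],[0.0007,0.0,-0.0022,0.0,-0.026,0.0,0.0854],[0.0006,0.0,-0.0021,0.0,-0.026,0.0,0.0854],[0.0006,0.0,-0.0022,0.0,-0.026,0.0,0.0854],[0.0007,0.0,-0.0021,0.0,-0.026,0.0,0.0854],[0.0006,0.0,-0.0022,0.0,-0.027,0.0,0.0854],[0.0006,0.0,-0.0022,0.0,-0.026,0.0,0.0854],[0.0007,0.0,-0.0021,0.0,-0.026,0.0,0.0854]]]
max (np.float64(0.00231948270094864), np.float64(1.614480796389144))
```

The plate follows the tool: measured tilt is 7.8° against 8° commanded, and the heel hasn't skidded. Continuing.

```bash
python3 -m pendant '[[[0.0009,-0.0004,-0.0021,0.001,-0.028,0.003,0.0854],[0.0007,0,-0.0022,0,-0.026,0,0.0854],[0.0006,0,-0.0021,0,-0.026,0,0.0854],[0.0006,0,-0.0022,0,-0.026,0,0.0854],[0.0007,0,-0.0021,0,-0.026,0,0.0854],[0.0006,0,-0.0022,0,-0.027,0,0.0854]]]' >/dev/null
python3 - <<'E'
from plan import *
st();plate('s6')
arc(17,32,10)
E
```

```text
t 12.18 J [-64.3   0.   46.3] F [-0.33  0.27  0.61] w 0.0853 j [-0.34  0.45  0.58  1.86  0.07  0.83  1.75] zaxis [-0.295  0.    -0.956] xax [ 0.956 -0.    -0.295]
plate n 409 tilt 17.32 x0 -0.0006 std 0.0014 z 0.03 0.145
[[[-0.0006,-0.0003,-0.0018,0.0,-0.023,0.001,0.0854],[0.0007,0.0,-0.0022,0.0,-0.026,0.0,0.0854],[0.0006,0.0,-0.0021,0.0,-0.026,0.0,0.0854],[0.0006,0.0,-0.0022,0.0,-0.026,0.0,0.0854],[0.0007,0.0,-0.0022,0.0,-0.027,0.0,0.0854],[0.0006,0.0,-0.0021,0.0,-0.026,0.0,0.0854],[0.0006,0.0,-0.0022,0.0,-0.026,0.0,0.0854],[0.0007,0.0,-0.0021,0.0,-0.026,0.0,0.0854],[0.0006,0.0,-0.0022,0.0,-0.026,0.0,0.0854],[0.0006,0.0,-0.0022,0.0,-0.027,0.0,0.0854]]]
max (np.float64(0.0023086792761230395), np.float64(1.5469860468532226))
```

```bash
python3 -m pendant '[[[0.0004,0,-0.0014,0,-0.0175,0,0.0854],[0.0004,0,-0.0014,0,-0.0175,0,0.0854],[0.0004,0,-0.0014,0,-0.0175,0,0.0854],[0.0004,0,-0.0014,0,-0.0175,0,0.0854],[0.0004,0,-0.0014,0,-0.0175,0,0.0854],[0.0004,0,-0.0014,0,-0.0175,0,0.0854],[0.0004,0,-0.0014,0,-0.0175,0,0.0854],[0.0004,0,-0.0014,0,-0.0175,0,0.0854]]]' >/dev/null
python3 - <<'E'
from plan import *
st();plate('s7')
arc(25,40,10)
E
```

```text
t 13.22 J [-57.5   0.   55.7] F [ 0.11 -0.22  0.35] w 0.0853 j [-0.49  0.46  0.66  1.89  0.22  0.82  1.56] zaxis [-0.425  0.    -0.905] xax [ 0.905 -0.    -0.425]
plate n 413 tilt 26.36 x0 -0.0013 std 0.0015 z 0.03 0.137
[[[0.0001,-0.0002,-0.0022,0.0,-0.023,0.0,0.0854],[0.0006,0.0,-0.0022,0.0,-0.026,0.0,0.0854],[0.0006,0.0,-0.0022,0.0,-0.027,0.0,0.0854],[0.0006,0.0,-0.0021,0.0,-0.026,0.0,0.0854],[0.0007,0.0,-0.0022,0.0,-0.026,0.0,0.0854],[0.0006,0.0,-0.0022,0.0,-0.026,0.0,0.0854],[0.0006,0.0,-0.0021,0.0,-0.026,0.0,0.0854],[0.0007,0.0,-0.0022,0.0,-0.026,0.0,0.0854],[0.0006,0.0,-0.0022,0.0,-0.027,0.0,0.0854],[0.0006,0.0,-0.0021,0.0,-0.026,0.0,0.0854]]]
max (np.float64(0.0023086792761230395), np.float64(1.5469860468532226))
```

View pics/s7z.png

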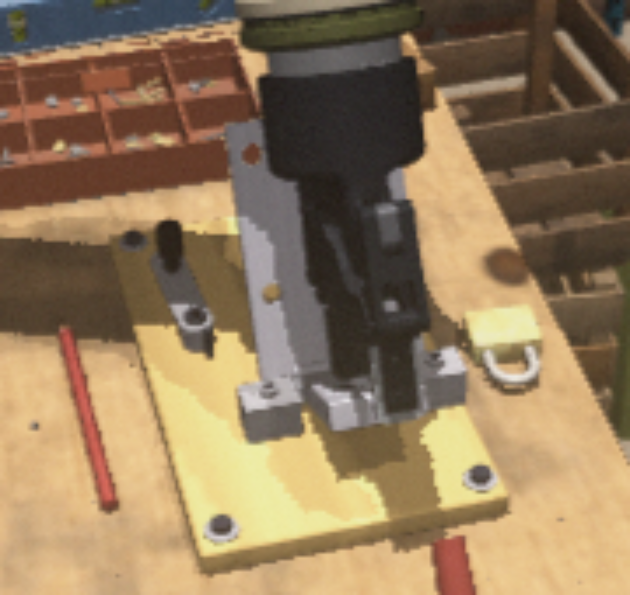

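Past balance: the plate is at 26.4° and the tool at 25.2°, so the fingertip is now holding the foot. The heel hasn't moved. Continuing to let it down.

```bash
python3 -m pendant '[[[0.0003,0,-0.0022,0,-0.025,0,0.0854],[0.0006,0,-0.0022,0,-0.026,0,0.0854],[0.0006,0,-0.0022,0,-0.027,0,0.0854],[0.0006,0,-0.0022,0,-0.026,0,0.0854],[0.0006,0,-0.0022,0,-0.026,0,0.0854],[0.0006,0,-0.0022,0,-0.026,0,0.0854],[0.0006,0,-0.0022,0,-0.026,0,0.0854],[0.0006,0,-0.0022,0,-0.026,0,0.0854],[0.0006,0,-0.0022,0,-0.027,0,0.0854],[0.0006,0,-0.0022,0,-0.026,0,0.0854]]]' >/dev/null
python3 - <<'E'
from plan import *
st();plate('s8')
arc(40,50,8)
E
```

```text
t 14.53 J [-41.   -0.   71.3] F [1.33 0.7  1.61] w 0.0855 j [-0.74  0.54  0.78  1.93  0.44  0.86  1.26] zaxis [-0.644  0.    -0.765] xax [ 0.765 -0.    -0.644]
plate n 91 tilt 34.7 x0 0.0109 std 0.0015 z 0.042 0.085
[[[0.0001,-0.0002,-0.0014,0.0,-0.019,0.001,0.0854],[0.0005,0.0,-0.0018,0.0,-0.021,0.0,0.0854],[0.0006,0.0,-0.0018,0.0,-0.022,0.0,0.0854],[0.0005,0.0,-0.0018,0.0,-0.022,0.0,0.0854],[0.0005,0.0,-0.0018,0.0,-0.022,0.0,0.0854],[0.0005,0.0,-0.0018,0.0,-0.022,0.0,0.0854],[0.0006,0.0,-0.0018,0.0,-0.022,0.0,0.0854],[0.0005,0.0,-0.0018,0.0,-0.021,0.0,0.0854]]]
max (np.float64(0.0018973665961010276), np.float64(1.260507149287811))
```

View pics/s8z.png

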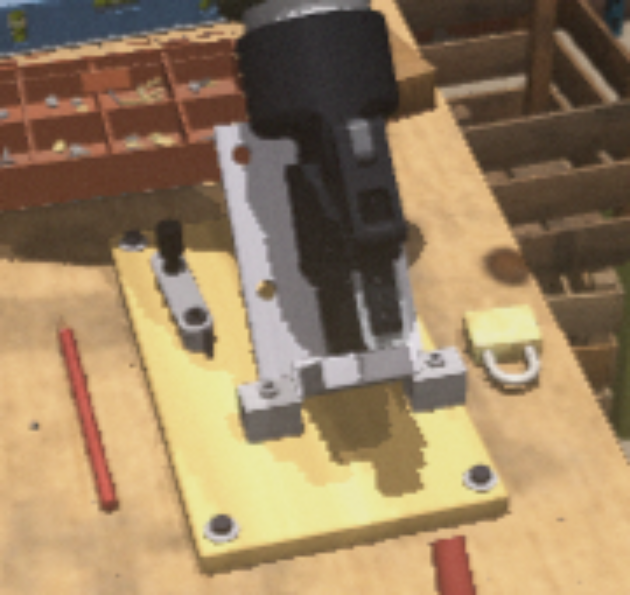

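```bash
cat >> plan.py <<'E'
def plate2(name,cams=('side','top')):
    for cn in cams:
        d=cam(cn,name+cn+'.png');a=d['pixels'][120:290,180:400,::-1];cv2.imwrite('pics/'+name+cn+'z.png',cv2.resize(a,None,fx=3.5,fy=3.5))
        q=((pts(d)[100:300,150:420]).reshape(-1,3)-O)@J
        for lo,hi in((.028,.044),(-.044,-.028)):
            m=(q[:,2]>.006)&(q[:,2]<.17)&(q[:,1]>lo)&(q[:,1]<hi)&(q[:,0]>.004)&(q[:,0]<.17);k=q[m][:,[0,2]]
            if len(k)<30: print(cn,lo,'few');continue
            best=None;rng=np.random.default_rng(0)
            for _ in range(400):
                a,b=k[rng.integers(len(k),size=2)];v=b-a;L=np.hypot(*v)
                if L<.02: continue
                n=np.array([-v[1],v[0]])/L;e=abs((k-a)@n)<.002
                if best is None or e.sum()>best.sum():best=e
            s=k[best];vx,vz,x0,z0=cv2.fitLine(s.astype(np.float32),2,0,.01,.01).ravel()
            print(cn,lo,len(k),len(s),'tilt',round(90-np.degrees(np.arctan2(abs(vz),vx*np.sign(vz))),1),'x at z0',round(x0-z0*vx/vz,4),'ext',s.min(0).round(3),s.max(0).round(3))
E
python3 - <<'E'
from plan import *
plate2('s9')
E
```

```text
side 0.028 654 460 tilt 42.6 x at z0 -0.0027 ext [0.009 0.013] [0.103 0.115]
side -0.044 68 47 tilt 40.6 x at z0 -0.001 ext [0.01  0.014] [0.066 0.077]
top 0.028 634 514 tilt 42.0 x at z0 -0.0022 ext [0.005 0.006] [0.105 0.117]
top -0.044 few
```

```bash
python3 -m pendant '[[[0.0002,0,-0.0016,0,-0.02,0.001,0.0854],[0.0005,0,-0.0018,0,-0.021,0,0.0854],[0.0006,0,-0.0018,0,-0.022,0,0.0854],[0.0005,0,-0.0018,0,-0.022,0,0.0854],[0.0005,0,-0.0018,0,-0.022,0,0.0854],[0.0005,0,-0.0018,0,-0.022,0,0.0854],[0.0006,0,-0.0018,0,-0.022,0,0.0854],[0.0005,0,-0.0018,0,-0.021,0,0.0854]]]' >/dev/null
cat >> plan.py <<'E'
def arcC(t0,t1,n,T=50,cx=-.0406,cz=.017,hx=lambda t:.008,start=None):
    g=[];f=np.radians(T);off=np.array([.0424*np.cos(f)-.006*np.sin(f),0,-.0424*np.sin(f)-.006*np.cos(f)])
    for i in range(1,n+1):
        t=t0+(t1-t0)*i/n;c,s=np.cos(np.radians(t)),np.sin(np.radians(t))
        C=np.array([hx(t)+cx*c+cz*s,0,-cx*s+cz*c]);g.append((W(C-off),Rj(T,'x'),1))
    return rows(g,start=start,grip=.0854)
E
python3 - <<'E'
from plan import *
st();plate2('s10',('top',))
arcC(50,65,10)
E
```

```text
t 15.68 J [-28.5  -0.   78.8] F [2.84 1.46 5.87] w 0.0855 j [-0.87  0.64  0.83  1.94  0.53  0.91  1.1 ] zaxis [-0.766  0.001 -0.643] xax [ 0.643 -0.001 -0.766]
top 0.028 727 536 tilt 51.5 x at z0 -0.0048 ext [0.006 0.006] [0.122 0.101]
top -0.044 few
[[[0.0007,-0.0001,-0.0011,0.0,0.0,0.0,0.0854],[0.0005,0.0,-0.001,0.0,0.0,0.0,0.0854],[0.0005,0.0,-0.0011,0.0,0.0,0.0,0.0854],[0.0005,0.0,-0.001,0.0,0.0,0.0,0.0854],[0.0006,0.0,-0.001,0.0,0.0,0.0,0.0854],[0.0006,0.0,-0.001,0.0,0.0,0.0,0.0854],[0.0006,0.0,-0.0009,0.0,0.0,0.0,0.0854],[0.0006,0.0,-0.001,0.0,0.0,0.0,0.0854],[0.0007,0.0,-0.0009,0.0,0.0,0.0,0.0854],[0.0007,0.0,-0.001,0.0,0.0,0.0,0.0854]]]
max (np.float64(0.001307669683062202), np.float64(0.0))
```

```bash
python3 -m pendant '[[[0.0006,0,-0.0011,0,0,0,0.0854],[0.0005,0,-0.001,0,0,0,0.0854],[0.0005,0,-0.0011,0,0,0,0.0854],[0.0005,0,-0.001,0,0,0,0.0854],[0.0006,0,-0.001,0,0,0,0.0854],[0.0006,0,-0.001,0,0,0,0.0854]]]' >/dev/null
python3 - <<'E'
from plan import *
st();plate2('s11',('top',))
arcC(59,69,8)
E
```

```text
t 16.48 J [-21.5  -0.1  80. ] F [ 4.36 -0.11  2.39] w 0.0856 j [-0.88  0.64  0.82  1.93  0.53  0.93  1.1 ] zaxis [-0.765  0.    -0.645] xax [ 0.645 -0.001 -0.765]
top 0.028 751 556 tilt 60.9 x at z0 -0.0078 ext [0.006 0.007] [0.136 0.08 ]
top -0.044 few
[[[0.0008,-0.0001,-0.001,0.0,-0.002,-0.001,0.0854],[0.0005,0.0,-0.0008,0.0,0.0,0.0,0.0854],[0.0006,0.0,-0.0007,0.0,0.0,0.0,0.0854],[0.0005,0.0,-0.0008,0.0,0.0,0.0,0.0854],[0.0006,0.0,-0.0008,0.0,0.0,0.0,0.0854],[0.0006,0.0,-0.0007,0.0,0.0,0.0,0.0854],[0.0006,0.0,-0.0008,0.0,0.0,0.0,0.0854],[0.0006,0.0,-0.0007,0.0,0.0,0.0,0.0854]]]
max (np.float64(0.001284523257866513), np.float64(0.12811725781509187))
```

```bash
python3 -m pendant '[[[0.0006,0,-0.0009,0,-0.001,0,0.0854],[0.0005,0,-0.0008,0,0,0,0.0854],[0.0006,0,-0.0008,0,0,0,0.0854],[0.0005,0,-0.0008,0,0,0,0.0854],[0.0006,0,-0.0008,0,0,0,0.0854]]]' >/dev/null
python3 - <<'E'
from plan import *
st();plate2('s12',('top',))
E
python3 -m pendant '[[[0.0006,0,-0.0008,0,0,0,0.0854],[0.0006,0,-0.0008,0,0,0,0.0854],[0.0006,0,-0.0007,0,0,0,0.0854]]]' >/dev/null
python3 - <<'E'
from plan import *
st();plate2('s13',('top',))
arcC(69,81,10)
E
```

```text
t 17.15 J [-16.2   0.   80.2] F [ 4.64 -0.62  0.79] w 0.0855 j [-0.89  0.64  0.82  1.93  0.52  0.93  1.1 ] zaxis [-0.765  0.    -0.644] xax [ 0.644 -0.001 -0.765]
top 0.028 709 504 tilt 75.4 x at z0 -0.0286 ext [0.006 0.008] [0.146 0.047]
top -0.044 few
t 17.57 J [-13.    0.1  79.9] F [ 5.13 -0.52 -1.46] w 0.0854 j [-0.89  0.64  0.82  1.93  0.52  0.94  1.09] zaxis [-0.764  0.    -0.645] xax [ 0.645 -0.001 -0.764]
top 0.028 707 529 tilt 80.5 x at z0 -0.0462 ext [0.006 0.007] [0.148 0.034]
top -0.044 few
[[[0.0,0.0,-0.0006,0.0,-0.003,0.0,0.0854],[0.0006,0.0,-0.0007,0.0,0.0,0.0,0.0854],[0.0006,0.0,-0.0006,0.0,0.0,0.0,0.0854],[0.0007,0.0,-0.0007,0.0,0.0,0.0,0.0854],[0.0007,0.0,-0.0006,0.0,0.0,0.0,0.0854],[0.0007,0.0,-0.0006,0.0,0.0,0.0,0.0854],[0.0007,0.0,-0.0006,0.0,0.0,0.0,0.0854],[0.0007,0.0,-0.0006,0.0,0.0,0.0,0.0854],[0.0007,0.0,-0.0006,0.0,0.0,0.0,0.0854],[0.0007,0.0,-0.0005,0.0,0.0,0.0,0.0854]]]
max (np.float64(0.0009899494936611666), np.float64(0.17188733853924698))
```

As expected for this friction, the heel slid gently the few mm to the blocks (heel ≈2 mm, tilt 80.5°), still held. Letting down the last 10° slowly.

```bash
python3 -m pendant '[[[0.0005,0,-0.0003,0,0,0,0.0854],[0.0005,0,-0.0003,0,0,0,0.0854],[0.0005,0,-0.0003,0,0,0,0.0854],[0.0005,0,-0.0003,0,0,0,0.0854],[0.0005,0,-0.0003,0,0,0,0.0854],[0.0005,0,-0.0003,0,0,0,0.0854]]]' >/dev/null
python3 - <<'E'
from plan import *
st();plate2('s14',('top',))
E
python3 -m pendant '[[[0.0005,0,-0.0003,0,0,0,0.0854],[0.0005,0,-0.0003,0,0,0,0.0854],[0.0005,0,-0.0003,0,0,0,0.0854]]]' >/dev/null
python3 - <<'E'
from plan import *
st();plate2('s15')
E
```

```text
t 18.38 J [-9.7  0.1 78.9] F [ 5.69 -0.16 -1.8 ] w 0.0856 j [-0.9   0.64  0.82  1.93  0.52  0.94  1.09] zaxis [-0.765  0.    -0.645] xax [ 0.645 -0.001 -0.765]
top 0.028 724 525 tilt 86.4 x at z0 -0.1314 ext [0.005 0.007] [0.15  0.019]
top -0.044 few
t 18.8 J [-8.   0.  78.2] F [ 5.8  -0.95 -2.36] w 0.0854 j [-0.9   0.64  0.82  1.93  0.52  0.94  1.09] zaxis [-0.764  0.    -0.645] xax [ 0.645 -0.001 -0.764]
side 0.028 431 292 tilt 89.0 x at z0 -0.4001 ext [0.016 0.006] [0.15  0.011]
side -0.044 87 61 tilt 89.3 x at z0 -0.6398 ext [0.007 0.006] [0.056 0.01 ]
top 0.028 665 473 tilt 89.1 x at z0 -0.5521 ext [0.006 0.006] [0.15  0.012]
top -0.044 few
```

View pics/s15sidez.png

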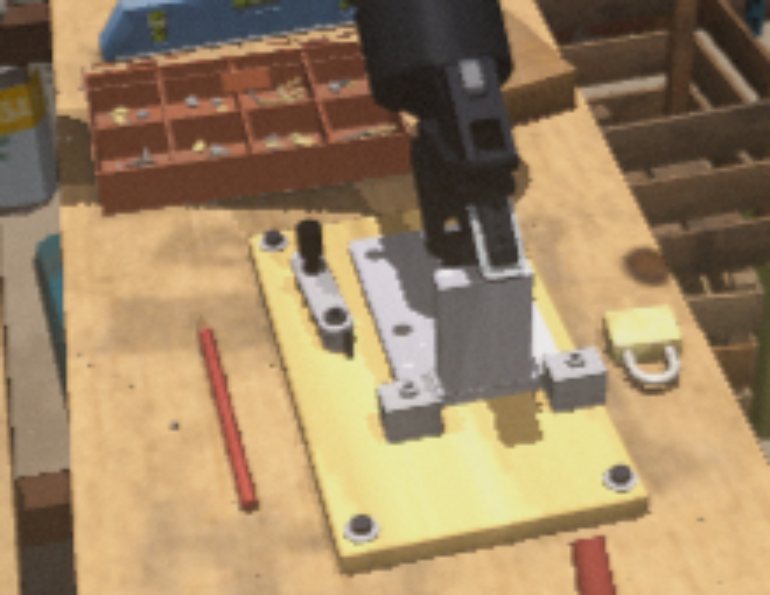

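```bash
python3 -m pendant '[[[0.0005,0,-0.0003,0,0,0,0.0854],[0.0005,0,-0.0003,0,0,0,0.0854],[0.0005,0,-0.0003,0,0,0,0.0854]]]' >/dev/null
python3 - <<'E'
from plan import *
st()
E
python3 -m pendant '[[[0.0005,0,-0.0003,0,0,0,0.0854],[0.0005,0,-0.0003,0,0,0,0.0854],[0.0005,0,-0.0003,0,0,0,0.0854]]]' >/dev/null
python3 - <<'E'
from plan import *
st();plate2('s16',('top','side'))
E
```

```text
t 19.27 J [-7.1  0.1 78.1] F [ 3.64 -0.41 -1.69] w 0.0851 j [-0.9   0.64  0.82  1.93  0.52  0.94  1.09] zaxis [-0.765  0.001 -0.644] xax [ 0.644 -0.001 -0.765]
t 19.65 J [-6.3  0.3 78.1] F [ 1.21  0.28 -0.23] w 0.0854 j [-0.9   0.64  0.81  1.93  0.52  0.95  1.08] zaxis [-0.766  0.002 -0.643] xax [ 0.643 -0.002 -0.766]
top 0.028 624 459 tilt -90.0 x at z0 10.3628 ext [0.006 0.006] [0.15  0.011]
top -0.044 few
side 0.028 389 269 tilt -90.0 x at z0 10.3064 ext [0.018 0.006] [0.149 0.01 ]
side -0.044 76 50 tilt -90.0 x at z0 267.6736 ext [0.007 0.006] [0.058 0.01 ]
```

View pics/s16topz.png

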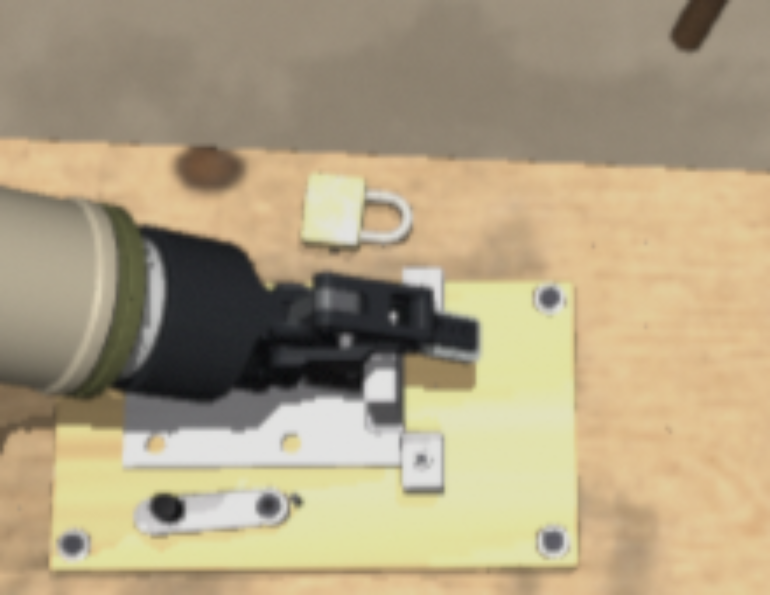

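The plate is flat (90.0°, far end at x≈150) with the force gone. Now I'll back off, lower the fingertip and push the foot low to seat the heel on the blocks.

```bash
python3 -m pendant '[[[0.0013,0,-0.0015,0,0,0,0.0854],[0.004,0,0.0034,0,0,0,0.0854],[0.004,0,0.0034,0,0,0,0.0854],[0.004,0,0.0034,0,0,0,0.0854],[0,0,0,0,0,0,0.0854]]]' >/dev/null
python3 -c "
from plan import *;st()"
python3 -m pendant '[[[-0.0013,0,0.0015,0,0,0,0.0854],[-0.0006,0,0.0008,0,0,0,0.0854],[0,0,0,0,0,0,0.0854]]]' >/dev/null
python3 -c "
from plan import *;st()"
```

```text
t 20.38 J [-3.8  0.2 61.6] F [-0.79 -0.14  0.63] w 0.0853 j [-0.89  0.67  0.8   1.93  0.51  0.92  1.07] zaxis [-0.766  0.001 -0.643] xax [ 0.643 -0.001 -0.766]
t 20.75 J [-6.7 -0.  62.1] F [ 0.7  -0.69 -0.51] w 0.0855 j [-0.89  0.67  0.8   1.93  0.51  0.92  1.07] zaxis [-0.765  0.001 -0.644] xax [ 0.644 -0.002 -0.765]
```

```bash
for i in 1 2 3 4; do python3 -m pendant '[[[-0.0006,0,0.0008,0,0,0,0.0854],[0,0,0,0,0,0,0.0854]]]' >/dev/null
python3 -c "
from plan import *;st()"; done
```

```text
t 21.0 J [-7.1 -0.2 61.9] F [3.67 1.49 1.23] w 0.0851 j [-0.89  0.67  0.8   1.93  0.51  0.92  1.07] zaxis [-0.765  0.    -0.644] xax [ 0.644 -0.001 -0.765]
t 21.25 J [-7.4 -0.4 61.7] F [8.02 2.85 4.35] w 0.0855 j [-0.89  0.67  0.8   1.93  0.51  0.92  1.07] zaxis [-0.764 -0.    -0.645] xax [ 0.645 -0.    -0.765]
t 21.5 J [-7.5 -0.6 61.4] F [12.08  4.6   5.06] w 0.0853 j [-0.89  0.67  0.8   1.93  0.51  0.91  1.07] zaxis [-0.764 -0.001 -0.645] xax [ 0.645  0.    -0.764]
t 21.75 J [-7.8 -0.7 61.2] F [18.26  6.05 10.73] w 0.0856 j [-0.89  0.67  0.8   1.93  0.51  0.91  1.07] zaxis [-0.764 -0.001 -0.646] xax [ 0.646  0.001 -0.764]
```

18 N of resistance shows the heel is firmly seated on both blocks. Lifting straight out of the corner now, and moving to the outer side of the peg with the gripper shut.

```bash
python3 - <<'E'
from plan import *
p=W([-.0085,0,.061])
s=rows([(W([-.003,0,.062]),Rj(50,'x'),1),(W([-.003,0,.17]),Rj(50,'x'),4)],start=(p,Rj(50,'x')),grip=.0854)
rows([(W([.119,.107,.17]),Rj(0,'x'),8),(W([.119,.107,.05]),Rj(0,'x'),4)],start=s,grip=0)
E
```

```text
[[[0.0028,0.0,-0.0049,0.0,0.0,0.0,0.0854],[-0.0207,0.0,-0.0173,0.0,0.0,0.0,0.0854],[-0.0207,0.0,-0.0174,0.0,0.0,0.0,0.0854],[-0.0207,0.0,-0.0173,0.0,0.0,0.0,0.0854],[-0.0207,0.0,-0.0174,0.0,0.0,0.0,0.0854]]]
max (np.float64(0.02704163456597992), np.float64(0.0))
[[[0.0098,-0.0134,-0.0117,0.0,0.109,0.0,0],[0.011,-0.0133,-0.0105,0.0,0.109,0.0,0],[0.0121,-0.0134,-0.0093,0.0,0.109,0.0,0],[0.0131,-0.0134,-0.0079,0.0,0.109,0.0,0],[0.0138,-0.0134,-0.0065,0.0,0.109,0.0,0],[0.0144,-0.0133,-0.0049,0.0,0.109,0.0,0],[0.0149,-0.0134,-0.0033,0.0,0.11,0.0,0],[0.0152,-0.0134,-0.0016,0.0,0.109,0.0,0],[0.0,0.0,0.03,0.0,0.0,0.0,0],[0.0,0.0,0.03,0.0,0.0,0.0,0]]]
[[[-0.0001,0.0,0.03,0.0,0.0,0.0,0],[0.0,0.0,0.03,0.0,0.0,0.0,0]]]
max (np.float64(0.030000166666203705), np.float64(6.302535746439055))
```

```bash
python3 -m pendant '[[[0.0028,0,-0.005,0,0,0,0.0854],[-0.0207,0,-0.0173,0,0,0,0.0854],[-0.0207,0,-0.0174,0,0,0,0.0854],[-0.0207,0,-0.0173,0,0,0,0.0854],[-0.0207,0,-0.0174,0,0,0,0.0854]]]' >/dev/null
python3 -c "
from plan import *;st()"
python3 -m pendant '[[[0.0098,-0.0134,-0.0117,0,0.109,0,0],[0.011,-0.0133,-0.0105,0,0.109,0,0],[0.012,-0.0134,-0.0093,0,0.109,0,0],[0.013,-0.0134,-0.0079,0,0.109,0,0],[0.0138,-0.0134,-0.0065,0,0.109,0,0],[0.0144,-0.0133,-0.0049,0,0.109,0,0],[0.0149,-0.0134,-0.0033,0,0.11,0,0],[0.0152,-0.0134,-0.0016,0,0.109,0,0],[0,0,0,0,0,0,0]]]' >/dev/null
python3 - <<'E'
from plan import *
st();p,r=cur();Tw=np.eye(4);Tw[:3,:3]=r.as_matrix();Tw[:3,3]=p
d=cam('wrist','w3.png');P=pts(d)
q=(P.reshape(-1,3)-O)@J
m=(q[:,2]>.044)&(q[:,2]<.052)&(q[:,0]>.09)&(q[:,0]<.15)&(q[:,1]>.04)&(q[:,1]<.095);k=q[m];print('peg top',len(k),k.mean(0),k.min(0),k.max(0))
T=(P-p)@r.as_matrix()
for z in (0,.006,.012,.018):
    k=T[(d['range_z']>0)&(abs(T[...,2]-z)<.003)&(abs(T[...,0])<.03)&(abs(T[...,1])<.03)]
    if len(k):print(z,k.min(0).round(4),k.max(0).round(4))
plate2('s17')
E
```

```text
t 22.38 J [ -5.8   0.4 171.9] F [0.89 0.18 0.26] w 0.0853 j [-0.97  0.47  0.89  1.89  0.57  1.11  1.17] zaxis [-0.766  0.001 -0.643] xax [ 0.643 -0.002 -0.766]
t 23.5 J [115.7 107.5 171.1] F [ 0.05 -0.39 -0.03] w 0.0001 j [-0.92 -0.11  0.89  2.04  0.09  1.17  1.53] zaxis [ 0.003 -0.001 -1.   ] xax [ 1.    -0.004  0.003]
peg top 321 [0.12075554 0.07088041 0.04590712] [0.11394569 0.0629585  0.04400205] [0.12793883 0.07778287 0.04800317]
0 [-0.0132 -0.0123 -0.003 ] [ 0.0139 -0.0059  0.003 ]
0.006 [-0.0132 -0.012   0.003 ] [ 0.014 -0.006  0.009]
0.012 [-0.0127 -0.0119  0.009 ] [ 0.0136 -0.0063  0.015 ]
0.018 [-0.0061 -0.0113  0.015 ] [ 0.0065 -0.0103  0.0169]
side 0.028 251 250 tilt 89.9 x at z0 -4.1545 ext [0.017 0.006] [0.148 0.009]
side -0.044 121 121 tilt 90.0 x at z0 -19.4265 ext [0.007 0.006] [0.15  0.009]
top 0.028 523 456 tilt -90.0 x at z0 37.0628 ext [0.006 0.006] [0.15 0.01]
top -0.044 451 394 tilt -89.8 x at z0 3.0491 ext [0.023 0.006] [0.151 0.01 ]
```

View pics/w3.png

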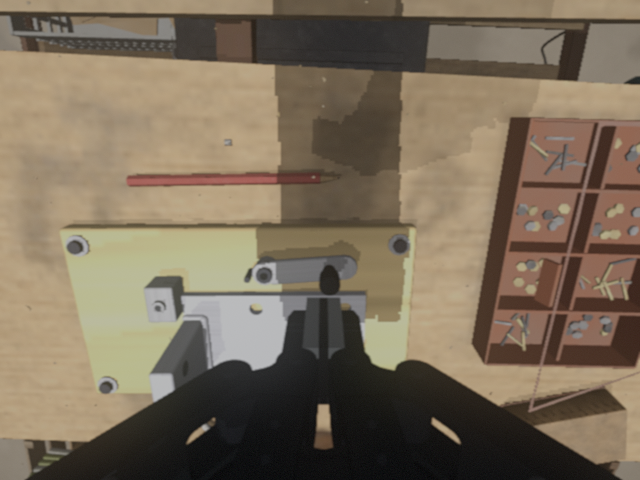

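View pics/s17sidez.png

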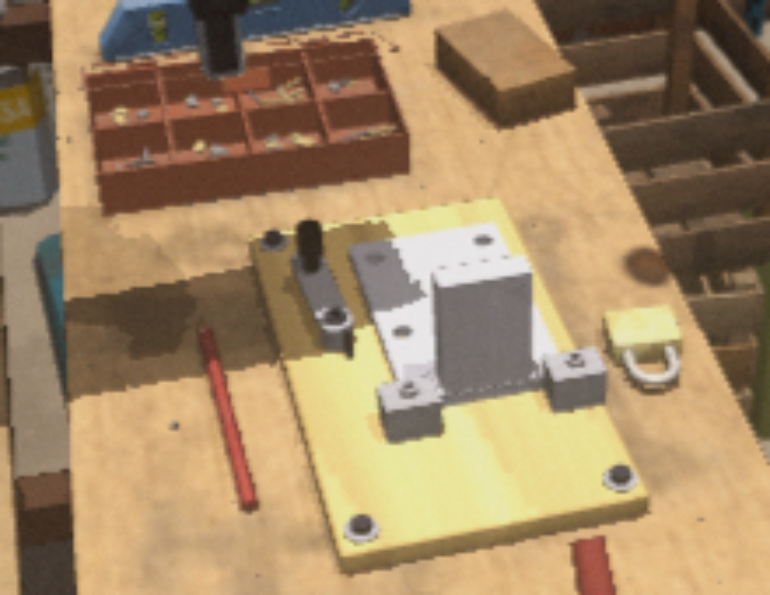

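The bracket lies flat and home (its far end at x≈150), and the peg is at jig (120.5, 71), which puts the button at about -0.06 rad. Descending outside the peg.

```bash
python3 -m pendant '[[[0.001,0,0.032,0,-0.001,-0.001,0],[0.001,0,0.032,0,-0.001,-0.001,0],[0.001,0,0.032,0,-0.001,-0.001,0],[0.001,0,0.030,0,0,-0.001,0],[0,0,0,0,0,0,0]]]' >/dev/null
cat >> plan.py <<'E'
def peg(a0,a1,n,d=.0195,z=.045,start=None):
    g=[]
    for i in range(1,n+1):
        a=a0+(a1-a0)*i/n;P=np.array([.070+.05*np.cos(a)+d*np.sin(a),.068-.05*np.sin(a)+d*np.cos(a),z])
        g.append((W(P),R.from_rotvec([0,0,-a])*Rj(0,'x'),1))
    return rows(g,start=start,grip=0)
E
python3 - <<'E'
from plan import *
st();peg(-.1,-.06,1);s=peg(-.1,-.06,2);peg(-.06,1.45,20,start=s)
E
```

```text
t 24.27 J [120.3 108.2  43.4] F [0.32 0.13 0.4 ] w 0.0001 j [-0.88  0.2   0.93  2.17 -0.21  0.86  1.79] zaxis [-0.006  0.004 -1.   ] xax [ 1.     0.004 -0.006]
[[[-0.0017,0.0177,-0.0016,-0.004,0.006,-0.056,0]]]
max (np.float64(0.017853291013143768), np.float64(3.2350558950097663))
[[[-0.0021,0.0167,-0.0016,-0.004,0.006,-0.076,0],[0.0003,0.001,0.0,0.0,0.0,0.02,0]]]
max (np.float64(0.016907394831847986), np.float64(4.374036511949625))
[[[0.0014,0.0038,0.0,0.0,0.0,0.075,0],[0.0013,0.0039,0.0,0.0,0.0,0.076,0],[0.0013,0.0038,0.0,0.0,0.0,0.075,0],[0.0014,0.0038,0.0,0.0,0.0,0.076,0],[0.0013,0.0039,0.0,-0.001,0.0,0.075,0],[0.0013,0.0038,0.0,0.0,0.0,0.076,0],[0.0014,0.0038,0.0,0.0,0.0,0.075,0],[0.0013,0.0038,0.0,0.0,0.0,0.076,0],[0.0013,0.0039,0.0,0.0,0.0,0.075,0],[0.0013,0.0038,0.0,0.0,0.0,0.076,0]]]
[[[0.0014,0.0038,0.0,0.0,0.0,0.075,0],[0.0013,0.0038,0.0,0.0,0.0,0.076,0],[0.0013,0.0039,0.0,0.0,0.0,0.075,0],[0.0014,0.0038,0.0,0.0,0.0,0.076,0],[0.0013,0.0038,0.0,0.0,0.0,0.075,0],[0.0013,0.0039,0.0,0.0,0.0,0.076,0],[0.0013,0.0038,0.0,0.0,0.0,0.075,0],[0.0014,0.0038,0.0,0.0,0.0,0.076,0],[0.0013,0.0038,0.0,0.0,0.0,0.075,0],[0.0013,0.0039,0.0,0.0,0.0,0.076,0]]]
max (np.float64(0.0041109609582188926), np.float64(4.354479242994256))
```

```bash
python3 -m pendant '[[[-0.0006,0.006,-0.0005,-0.001,0.002,-0.019,0],[-0.0006,0.006,-0.0005,-0.001,0.002,-0.019,0],[-0.0006,0.006,-0.0005,-0.001,0.002,-0.019,0],[0.0014,0.0038,0,0,0,0.075,0],[0.0013,0.0038,0,0,0,0.076,0],[0.0013,0.0038,0,0,0,0.075,0],[0.0014,0.0038,0,0,0,0.076,0],[0.0013,0.0038,0,0,0,0.075,0]]]' >/dev/null
python3 - <<'E'
from plan import *
st();peg(.32,1.45,15);cam('side','s18.png');d=cam('top','t18.png');a=d['pixels'][150:310,180:390,::-1];cv2.imwrite('pics/t18z.png',cv2.resize(a,None,fx=3.5,fy=3.5))
E
```

```text
t 25.27 J [124.4  68.9  47.1] F [-1.18  0.77 -0.02] w 0.0003 j [-0.87  0.32  0.96  2.08 -0.34  0.9   1.56] zaxis [ 0.005 -0.004 -1.   ] xax [ 0.95  -0.314  0.006]
[[[0.0,0.0023,0.0021,0.002,-0.006,0.076,0],[0.0013,0.0038,0.0,0.0,0.0,0.076,0],[0.0013,0.0038,0.0,0.0,0.0,0.075,0],[0.0014,0.0038,0.0,0.0,0.0,0.075,0],[0.0013,0.0038,0.0,0.0,0.0,0.076,0],[0.0013,0.0039,0.0,0.0,0.0,0.075,0],[0.0014,0.0038,0.0,0.0,0.0,0.075,0],[0.0013,0.0038,0.0,0.0,0.0,0.076,0],[0.0013,0.0038,0.0,0.0,0.0,0.075,0],[0.0013,0.0038,0.0,0.0,0.0,0.075,0]]]
[[[0.0014,0.0039,0.0,0.0,0.0,0.076,0],[0.0013,0.0038,0.0,0.0,0.0,0.075,0],[0.0013,0.0038,0.0,0.0,0.0,0.075,0],[0.0013,0.0038,0.0,0.0,0.0,0.076,0],[0.0014,0.0038,0.0,0.0,0.0,0.075,0]]]
max (np.float64(0.004143669871020132), np.float64(4.369531065419756))
```

View pics/s18.png

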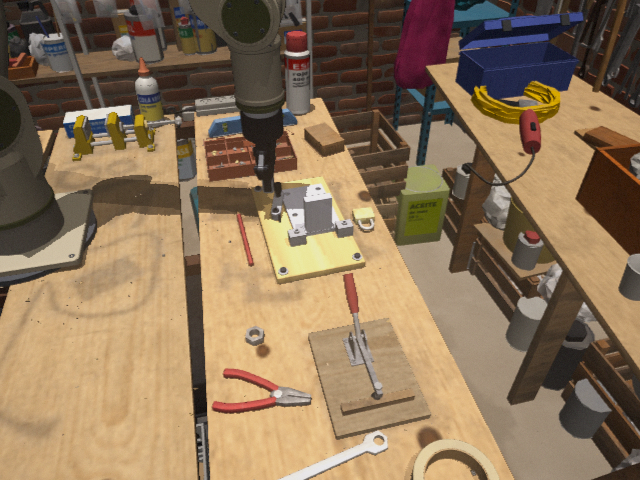

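The button (270,212) is swinging in with the finger behind the peg. Continuing the arc.

```bash
python3 -m pendant '[[[0.0005,0.003,0.002,0.002,-0.006,0.076,0],[0.0013,0.0038,0,0,0,0.076,0],[0.0013,0.0038,0,0,0,0.075,0],[0.0014,0.0038,0,0,0,0.075,0],[0.0013,0.0038,0,0,0,0.076,0],[0.0013,0.0038,0,0,0,0.075,0],[0.0014,0.0038,0,0,0,0.075,0],[0.0013,0.0038,0,0,0,0.076,0]]]' >/dev/null
python3 - <<'E'
from plan import *
st();peg(.92,1.45,7)
E
```

```text
t 26.38 J [116.5  39.3  44.9] F [ 0.99  0.07 -1.08] w -0.0004 j [-0.89  0.46  1.05  2.01 -0.5   0.95  1.1 ] zaxis [ 0.  0. -1.] xax [ 0.605 -0.796 -0.   ]
[[[0.0003,0.0039,-0.0001,-0.001,0.0,0.075,0],[0.0014,0.0039,0.0,0.0,0.0,0.076,0],[0.0013,0.0038,0.0,0.0,0.0,0.075,0],[0.0013,0.0038,0.0,0.0,0.0,0.076,0],[0.0014,0.0039,0.0,0.0,0.0,0.076,0],[0.0013,0.0038,0.0,0.0,0.0,0.076,0],[0.0013,0.0038,0.0,0.0,0.0,0.075,0]]]
max (np.float64(0.004143669871020132), np.float64(4.354479242994256))
```

```bash
python3 -m pendant '[[[0.0005,0.0039,0,-0.001,0,0.075,0],[0.0014,0.0039,0,0,0,0.076,0],[0.0013,0.0038,0,0,0,0.075,0],[0.0013,0.0038,0,0,0,0.076,0],[0.0014,0.0038,0,0,0,0.076,0],[0.0013,0.0038,0,0,0,0.076,0],[0.0013,0.0038,0,0,0,0.075,0]]]' >/dev/null
cat >> plan.py <<'E'
def strap(name,cn):
    d=cam(cn,name+'.png');a=d['pixels'][150:310,180:390,::-1];cv2.imwrite('pics/'+name+'z.png',cv2.resize(a,None,fx=3.5,fy=3.5))
    q=(pts(d).reshape(-1,3)-O)@J
    m=(q[:,2]>.040)&(q[:,2]<.052)&(q[:,0]>.05)&(q[:,0]<.13)&(q[:,1]>-.0)&(q[:,1]<.095);k=q[m]
    if len(k):print(cn,'peg',len(k),(k.min(0)+k.max(0))/2,k.mean(0))
    m=(q[:,2]>.0135)&(q[:,2]<.021)&(q[:,0]>.04)&(q[:,0]<.13)&(q[:,1]>.005)&(q[:,1]<.085);k=q[m]
    if len(k)>20:
        vx,vy,x0,y0=cv2.fitLine(k[:,:2].astype(np.float32),2,0,.01,.01).ravel();print(cn,'strap',len(k),'ang',np.arctan2(-vy,vx),k.mean(0),k.min(0),k.max(0))
E
python3 - <<'E'
from plan import *
st();strap('t19','top');strap('s19','side');peg(1.45,1.57,3)
E
```

```text
t 27.25 J [95.6 20.5 44.9] F [ 2.05 -0.33  0.14] w 0.0003 j [-0.87  0.58  1.13  1.95 -0.63  1.01  0.7 ] zaxis [-0.    -0.001 -1.   ] xax [ 0.121 -0.993  0.   ]
top peg 47 [0.08007168 0.02333093 0.04516826] [0.07674391 0.02085887 0.0465762 ]
top strap 316 ang 1.4615878 [0.07265877 0.04471339 0.01696294] [0.0545679  0.00561274 0.01374919] [0.08529419 0.07747437 0.02090113]
side peg 104 [0.08364655 0.02212032 0.04600571] [0.0818504  0.02203343 0.04583422]
side strap 221 ang 1.3996005 [0.06912828 0.04554697 0.01617443] [0.05224634 0.01156717 0.01352032] [0.08461488 0.07704072 0.02099895]
[[[0.0006,0.0018,-0.0001,0.001,0.0,0.041,0],[0.0007,0.002,0.0,0.0,0.0,0.04,0],[0.0008,0.002,0.0,0.0,0.0,0.04,0]]]
max (np.float64(0.0021540659228538018), np.float64(2.349825585170047))
```

View pics/s19z.png

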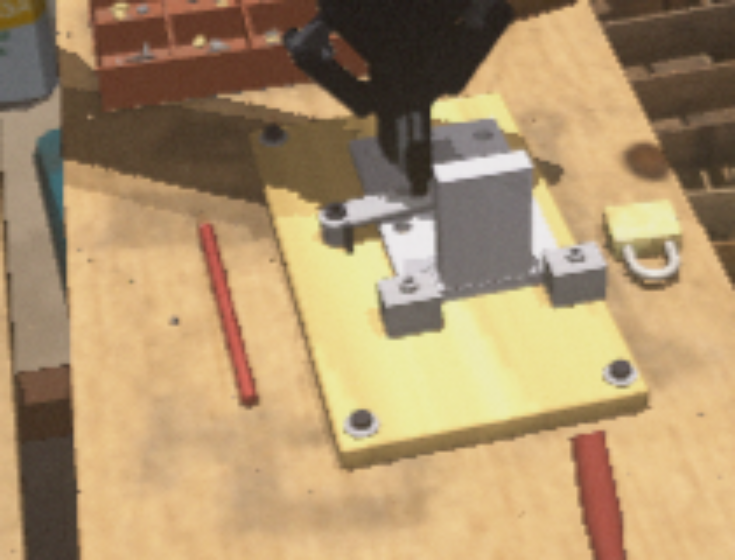

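```bash
python3 -m pendant '[[[0.0006,0.0019,0,0.001,0,0.041,0],[0.0007,0.002,0,0,0,0.04,0],[0.0008,0.002,0,0,0,0.04,0],[0,0,0,0,0,0,0]]]' >/dev/null
python3 -c "
from plan import *;st();strap('t20','top')"
python3 -m pendant '[[[0,-0.005,0,0,0,0,0],[0,-0.01,0,0,0,0,0],[0,-0.01,-0.03,0,0,0,0],[0,-0.01,-0.05,0,0,0,0],[0,-0.02,-0.055,0,0,0,0],[0,-0.02,-0.03,0,0,0,0],[0,0,0,0,0,0,0]]]' >/dev/null
python3 -c "
from plan import *;st();strap('t21','top');strap('s21','side');strap('w21','wrist')"
```

```text
t 27.85 J [89.2 18.4 44.7] F [ 0.25 -0.52 -0.83] w 0.0003 j [-0.87  0.61  1.15  1.95 -0.66  1.02  0.61] zaxis [-0.001  0.    -1.   ] xax [-0.001 -1.    -0.   ]
top peg 41 [0.07357201 0.02295279 0.04585312] [0.07036138 0.01977868 0.04653475]
top strap 322 ang -1.5532335 [0.06919723 0.04444846 0.0172491 ] [0.05505481 0.00602509 0.01356514] [0.07989098 0.07599312 0.02099752]
t 28.77 J [167.   17.3 211.4] F [ 0.28 -0.48 -1.28] w -0.0001 j [-1.21  0.3   1.32  1.8  -0.31  1.27  0.22] zaxis [ 0.002 -0.003 -1.   ] xax [ 0.004 -1.     0.003]
top peg 56 [0.07035207 0.01767651 0.04549643] [0.07043885 0.01796628 0.04653663]
top strap 317 ang -1.528406 [0.06930402 0.04356259 0.01718523] [0.054499   0.00589485 0.01382035] [0.07995281 0.07596409 0.02095506]
side peg 47 [0.06870853 0.01817642 0.04408154] [0.06742597 0.01877846 0.04464545]
side strap 211 ang 1.563378 [0.06656872 0.04620576 0.01632001] [0.05353662 0.01299379 0.01353559] [0.07948094 0.07687337 0.02094054]
wrist strap 706 ang 1.3375145 [0.07279925 0.05671022 0.01675753] [0.05479913 0.03419104 0.0135023 ] [0.08122468 0.07518021 0.02095191]
```

View pics/w21.png

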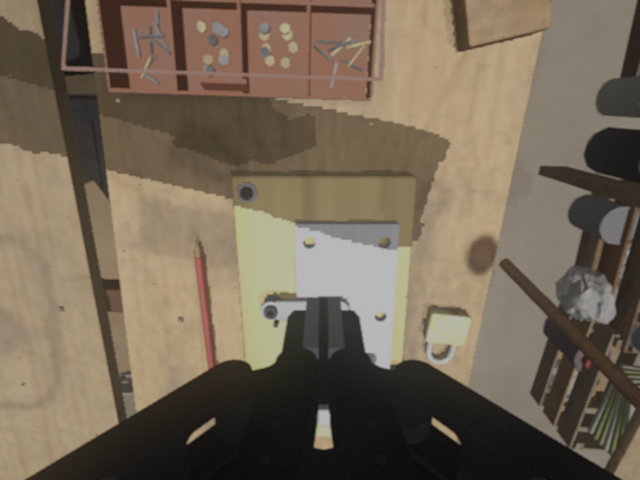

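View pics/t21z.png

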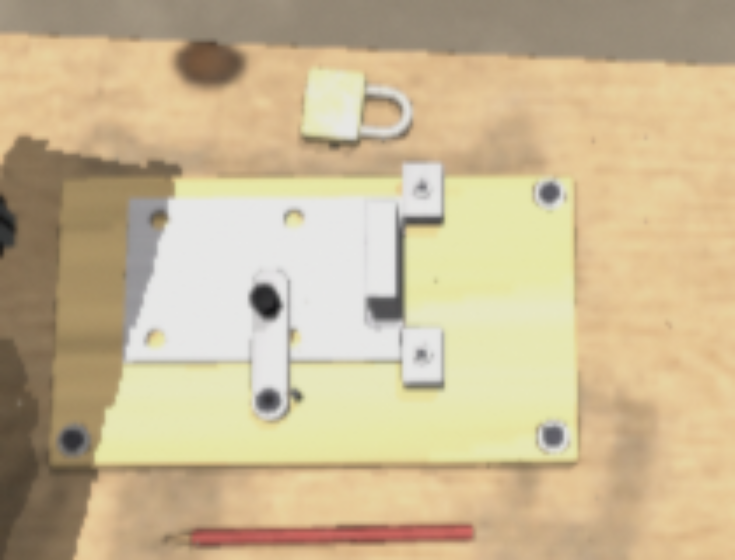

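The top view shows the strap square across the plate, with the peg at jig (70.4, 17.7), which is ≈1.56 rad. The bracket touches both blocks, and the padlock and pencil look untouched. One last numeric check, then I'll hand in.

```bash
python3 - <<'E'
from plan import *
d=cam('top','t22.png');q=(pts(d)-O)@J
hsv=cv2.cvtColor(d['pixels'],cv2.COLOR_RGB2HSV)
for lo,hi in((-.044,-.02),(-.02,.01),(.02,.044)):
    m=(hsv[...,1]<40)&(abs(q[...,2]-.008)<.004)&(q[...,1]>lo)&(q[...,1]<hi)&(q[...,0]>.1)&(q[...,0]<.17)
    print(lo,hi,m.sum(),'far edge x',np.percentile(q[...,0][m],99.5).round(4))
f=np.load('top0.npz')
for n,(u0,v0,u1,v1) in dict(pencil=(222,295,322,310),nut=(390,300,412,322),padlock=(264,168,302,188)).items():
    a=f['px'][v0:v1,u0:u1].astype(int);b=d['pixels'][v0:v1,u0:u1].astype(int);h=cv2.cvtColor
    print(n,'mean abs diff',abs(a-b).mean().round(2))
st()
E
```

```text
-0.044 -0.02 289 far edge x 0.1503
-0.02 0.01 410 far edge x 0.1499
0.02 0.044 305 far edge x 0.1503
pencil mean abs diff 16.27
nut mean abs diff 17.42
padlock mean abs diff 18.4
t 28.98 J [164.2  19.  208.6] F [ 0.09 -0.22  0.25] w -0.0001 j [-1.21  0.31  1.32  1.81 -0.31  1.27  0.22] zaxis [-0.001  0.002 -1.   ] xax [-0.001 -1.    -0.002]
```

```bash
python3 - <<'E'
import cv2,numpy as np
a=cv2.imread('pics/top0.png',0);b=cv2.imread('pics/t22.png',0)
for n,(u0,v0,u1,v1) in dict(pencil=(222,295,322,310),nut=(390,300,412,322),padlock=(264,168,302,188),blank=(350,290,390,320)).items():
    t=a[v0:v1,u0:u1];s=b[v0-8:v1+8,u0-8:u1+8];r=cv2.matchTemplate(s,t,cv2.TM_CCOEFF_NORMED);_,m,_,l=cv2.minMaxLoc(r);print(n,round(m,3),np.array(l)-8)
from plan import *
print(robot.job_done())
E
```

```text
pencil 0.999 [0 0]
nut 0.999 [0 0]
padlock 0.978 [0 0]
blank 0.997 [0 0]
the job is handed in; nothing more can be done
None
```

The bracket is on its back and home against both stop blocks, and the turn-button lies square across the plate. I handed the job in at about 29 s of the 72 s allowed.

- **Tipping:** I first pushed the upright bracket forward against the stop blocks. I then tipped it back with a gripper knuckle on the plate, with the fingertip ready just above the foot. The fingertip held the foot all the way down.
- **Heel slip:** At about 65–75° of tilt the heel slid about 5 mm forward to the blocks, which let the plate tilt about 9° farther than the finger had moved. This was still against the finger; otherwise it came down at the commanded pace.
- **Seating:** I pushed the foot low until the resistance reached 18 N.
- **Button:** I swung it round by pushing its peg with the closed fingertips, then moved the arm clear.

**Last checks:**
- The plate is flat at 90°, to within about 0.2°.
- Its far edge is at jig x = 150 mm on both sides and in the middle, so the heel is home and square.
- The peg is at jig (70.4, 17.7) mm, so the button is at about 1.56 rad. Line fits to the strap were rougher: 1.56 from the side, about 1.61 (off by 2°) from the top, and 1.34 from the wrist view. The wrist fit covered only part of the strap, so I relied on the peg position.
- The pencil, nut and padlock show no shift in the top image. Raw brightness there did change, so I compared them by template matching instead.

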